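# Put the leather bench tools back in their foam pockets

## Robot

A 6-joint arm with a two-finger parallel gripper is mounted at the origin on the work surface. World frame = base frame: x ahead of the robot, y to its left, z up, the work surface at z = 0. Lengths are in mm, angles in rad, forces in N, time in s.
With the tool pointing down it reaches from about 250 to 800 mm from the base axis. Payload 3.9 kg.
Tool frame: the origin (TCP) lies at the very end of the fingers, on their centre line; the grasp point (between the pads) lies 19 mm behind it; z points along the fingers, y is the line along which they close (so a half turn about z gives the same grasp; the last joint's range is limited). The gripper opens to 85 mm and grips with 20 to 120 N. Pads are 22 mm wide; open, the fingers measure 114 mm over their backs; the gripper's body (76 mm by 85 mm) begins 54 mm behind the grasp point. The pads swing forward as they close: fully open they stand 13 mm farther back than shut.
Start: joints at [1.278, 0.26, -0.138, 1.173, 0, 1.571], TCP at [151.528, 502.647, 203.904] pointing down, gripper open.
Joint ranges: [-2.78, 2.78], [-0.83, 1.72], [-1.28, 1.37], [-1.9, 2.12], [-1.57, 1.48], [-3.14, 3.14]. Speed limits (rad/s): [2.57, 2.57, 3.14, 3.14, 3.14, 3.14].

## Interface

Orientations are given as a unit quaternion [w, x, y, z].
In Python, from workcell import bot gives the robot as it stands. The module is installed in compiled form; this text tells all that it offers.
- The arm moves only by the tool play_rows, never from a script. Its argument "targets" is a list of rows, each an object of numbers: "dx", "dy", "dz": the shift along the world's x, y, z in m; "wx", "wy", "wz": the turn, a rotation vector about the world's x, y, z in rad. In form: [{"dx": .., "dy": .., "dz": .., "wx": .., "wy": .., "wz": ..}, ...]. A call has 1 to 8 rows; each row is the pose to reach, as a shift and turn from the pose commanded when the call began; what a row does not reach only later rows make up. A row lasts 1/10 s, in which the tool goes at most 50 mm and 8.59 degrees, less where a joint would pass 70% of its speed; a pose out of reach is approached as far as the arm can. A call with a gripper value outside its range is refused whole. "jaw" is the gripper command: -1 is shut, 1 is fully open, values between are in proportion, set as the call begins (left out, the last holds). The fingers move at their own pace and stop on an object; the grip force is fixed at half the most. Time passes only in rows, so rows that repeat a pose let the fingers close. It gives the time, the measured TCP pose, the force, the opening and the grip force at its end, in the units of the state.
- bot.sense(): the state, without advancing time (a new reading comes with each control period).
- bot.grab_frame(name): name is "scene" or "top" or "wrist"; returns (picture, depth): 400x640x3 uint8, red, green, blue; 400x640 float32, mm along the optical axis (not along the pixel's ray), 0 where there is no reading.
- bot.camera_model(name): a dict with "fx", "fy", "cx", "cy" (pixels), "k1" (the pictures are not rectified: a ray, as slopes to the right and down, at radius r is drawn at 1 + k1 r^2 times it, then the intrinsics apply), "R" (3x3) and "t" (3): a world point X has camera coordinates R X + t. Camera axes: x right, y down, z forward; pixel columns grow to the right and rows downward; lengths in mm; the calibration is good to about 2 mm. A picture is of the moment at which its call begins: read the wrist's pose just before it. camera_model takes no time and is no camera call; for the wrist camera it gives the pose at the moment of the call.
- bot.job_done(): hands the job in; it is judged then, once.
Trained networks look in the newest picture that a camera, given by its name, has taken for a name from the list of things; names that differ only in an ending like _2 or _b are one class to them, and where a whole thing is asked for, a point or a joint stands for the part that bears it (a point fixed in the world has none). Each returns a list of dicts, best first, with "score" (0 to 1); they miss things now and then, are a little off and sometimes report something else, mostly with a low value. They report only what shows in the picture. A call takes as long as a camera call.
- bot.search_frame(camera, label): "box" ([left, top, right, bottom] in pixels, round what is visible of it).
The state is a dict: "t": time; "qpos": joint angles; "joint_velocities": joint speeds; "joint_efforts": joint torques, N m; "eef_pos": TCP position; "tcp_rot": TCP orientation; "force": force on the tool from outside, world axes, zero at the start; "ft_torque": the same for the moment, N m; "grip_width": finger opening in mm; "gripper_force": force on a finger pad.
Only numpy, scipy, OpenCV 4.12 (cv2) and the standard library are available. Lean on these libraries where they do the work, as an engineer would, in place of code of your own. Each camera call takes 0.05 s, during which the arm holds its last target. There are 200 camera calls.

## Task

Clear the cutting bench: put the awl, the half-moon knife, the round weight and the steel setting block back in the foam tray, each lying flat and fully down in the pocket cut to its own shape. Lower each tool into its pocket, never drop it, and leave the thread spool and the tin where they stand.

Things in the scene. Friction and masses are not known exactly. Their poses are not given: they have to be found in the camera images.
- awl_centre (a point): Stitching awl lying on the bench: pear-shaped pale wood handle 80 mm long and 24 mm wide and high, brass collar and a thin steel blade, 128 mm in all, about 70 g. It does not roll. This point is in the middle of the handle, 12 mm above what it lies on, 42 mm from the butt end and 86 mm from the blade's point; x points along the handle to the blade, z up.
- knife_centre (a point): Half-moon leather knife lying on the bench: dark wood handle 82 mm long and 24 mm wide and high, brass collar and a flat round-edged steel blade 64 mm wide, 134 mm in all, about 100 g. It does not roll. This point is in the handle where it is best taken, 12 mm above what it lies on, 50 mm from the butt end and 84 mm from the cutting edge; x points along the handle to the blade, z up.
- weight_centre (a point): Round steel pattern weight, a dark disc with bright rings on top, 54 mm across and 30 mm high, about 0.5 kg. This point is its centre, half-way up (15 mm); z up, its yaw is without meaning.
- block_centre (a point): Rectangular bright steel setting block with small dark dimples on top, 70 mm (x) by 45 mm (y) by 25 mm high, about 0.6 kg. This point is its centre, half-way up (12.5 mm); x along its length, z up.
- awl_home (a point): Pocket for the awl: a 40 mm wide handle slot, 20 mm at the blade's (+x) end. Fixed black foam insert 165 x 96 mm in a low plywood tray (rim 26 mm high) with the three others, in shuffled order. Foam top 22 mm, blue pocket floor 14 mm above the bench; about 7 mm play all round. The point and axes are those of the tool's own point when home, 12 mm above the floor.
- knife_home (a point): Pocket for the half-moon knife: a 38 mm wide handle slot with a round 78 mm wide blade (+x) end. Fixed black foam insert 165 x 96 mm in a low plywood tray (rim 26 mm high) with the three others, in shuffled order. Foam top 22 mm, blue pocket floor 14 mm above the bench; about 7 mm play all round. The point and axes are those of the tool's own point when home, 12 mm above the floor.
- weight_home (a point): Pocket for the round weight: a circle 68 mm across. Fixed black foam insert 165 x 96 mm in a low plywood tray (rim 26 mm high) with the three others, in shuffled order. Foam top 22 mm, blue pocket floor 14 mm above the bench; about 7 mm play all round. The point and axes are those of the tool's own point when home, 15 mm above the floor.
- block_home (a point): Pocket for the setting block: a rectangle 84 mm (x) by 59 mm (y). Fixed black foam insert 165 x 96 mm in a low plywood tray (rim 26 mm high) with the three others, in shuffled order. Foam top 22 mm, blue pocket floor 14 mm above the bench; about 7 mm play all round. The point and axes are those of the tool's own point when home, 12.5 mm above the floor, either way round.
- spool_centre (a point): Bystander: loose wooden spool of waxed thread standing on the bench between the robot and the tools, 40 mm across, 48 mm high; the point is its centre, half-way up. Not to be disturbed.
- tin_centre (a point): Bystander: loose pale tin with a lid standing on the bench beyond the work, 68 mm across, 90 mm high; the point is its centre, half-way up. Not to be disturbed.

How it is judged:
By the outcome, as a careful person would: the job done as asked, in the order asked, and still so for the second after the job is handed in, with the robot touching nothing.
It also fails if it takes over 96 s, if anything falls off the work surface, if the arm or the gripper's body presses on something with over 40 N, if the wrist force passes 120 N, or if a joint passes its speed limit or range.

## Working session

There is one attempt and no reset: what is moved stays moved. The work goes in short steps, Python scripts to look and compute and a tool call to move; the robot and the scene stay as the last step left them, time stands still between calls to the robot, and variables do not carry over. Pictures are saved under pics/ and viewed, at most 15 in all, crops included, and the job is handed in when it is done.

Besides the shell and the picture viewer there is one more tool, called after ">>>" as name([rows], argument=value, ...), one row to a line, values as JSON. play_rows: Moves the arm, as the interface text tells. Its arguments: {"type":"object","properties":{"targets":{"type":"array","items":{"type":"object","properties":{"dx":{"type":"number"},"dy":{"type":"number"},"dz":{"type":"number"},"wx":{"type":"number"},"wy":{"type":"number"},"wz":{"type":"number"}}}},"jaw":{"type":"number"}},"required":["targets"]}

```bash
mkdir -p pics
cat > h.py <<'E'
import numpy as np, cv2
from workcell import bot
def save(n,im,k=1):
    cv2.imwrite('pics/'+n,cv2.cvtColor(cv2.resize(im,None,fx=k,fy=k,interpolation=cv2.INTER_CUBIC) if k!=1 else im,cv2.COLOR_RGB2BGR))
def rays(m,uv):
    uv=np.asarray(uv,float).reshape(-1,1,2)
    K=np.array([[m['fx'],0,m['cx']],[0,m['fy'],m['cy']],[0,0,1]])
    p=cv2.undistortPoints(uv,K,np.array([m['k1'],0,0,0,0.]),None,None,None).reshape(-1,2)
    return np.c_[p,np.ones(len(p))]
def atz(m,uv,z):
    R=np.array(m['R']);t=np.array(m['t']);C=-R.T@t
    d=rays(m,uv)@R
    return C+d*((z-C[2])/d[:,2])[:,None]
def world(m,uv,dep):
    R=np.array(m['R']);t=np.array(m['t'])
    return (rays(m,uv)*np.asarray(dep).reshape(-1,1)-t)@R
E
python3 - <<'E'
from h import *
s=bot.sense();print(s['t'],s['eef_pos'],s['tcp_rot'],s['grip_width'])
for c in('top','scene'):
    im,d=bot.grab_frame(c);save(c+'1.png',im);np.save(c+'1.npy',d)
    m=bot.camera_model(c);print(c,{k:np.round(v,3).tolist() for k,v in m.items()})
    if c=='top':
        for l in['awl_centre','knife_centre','weight_centre','block_centre','spool_centre','tin_centre','awl_home','knife_home','weight_home','block_home']:
            r=bot.search_frame(c,l);print(l,[(np.round(x['box']).tolist(),round(x['score'],2)) for x in r[:2]])
E
```

```text
0.0 [151.32024153 501.93574171 203.053665  ] [-1.39334043e-04  1.45872429e-01  9.89302918e-01 -9.75726578e-04] 85.55696470610582
top {'fx': 474.203, 'fy': 474.203, 'cx': 311.976, 'cy': 202.907, 'k1': -0.105, 'R': [[-0.025, -1.0, 0.009], [-0.984, 0.023, -0.177], [0.177, -0.013, -0.984]], 't': [32.148, 577.486, 1280.007]}
awl_centre [([361.0, 187.0, 381.0, 213.0], 0.74)]
knife_centre [([427.0, 217.0, 448.0, 266.0], 0.66)]
weight_centre [([361.0, 245.0, 380.0, 260.0], 0.6)]
block_centre []
spool_centre [([396.0, 273.0, 413.0, 287.0], 0.8)]
tin_centre [([316.0, 126.0, 343.0, 156.0], 0.69)]
awl_home [([204.0, 207.0, 250.0, 267.0], 0.64)]
knife_home [([240.0, 212.0, 282.0, 274.0], 0.65)]
weight_home [([271.0, 214.0, 315.0, 278.0], 0.72), ([318.0, 127.0, 343.0, 157.0], 0.62)]
block_home [([172.0, 197.0, 218.0, 260.0], 0.88)]
scene {'fx': 504.777, 'fy': 504.777, 'cx': 328.495, 'cy': 202.291, 'k1': -0.008, 'R': [[0.412, 0.911, -0.013], [0.702, -0.327, -0.633], [-0.581, 0.252, -0.774]], 't': [-280.695, -340.088, 1661.597]}
```

Run:
```python
import cv2
im=cv2.imread('pics/top1.png')[100:300,160:460]
cv2.imwrite('pics/top1c.png',cv2.resize(im,None,fx=2.66,fy=2.66,interpolation=cv2.INTER_CUBIC))
```

```text
(no output)
```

View pics/top1c.png

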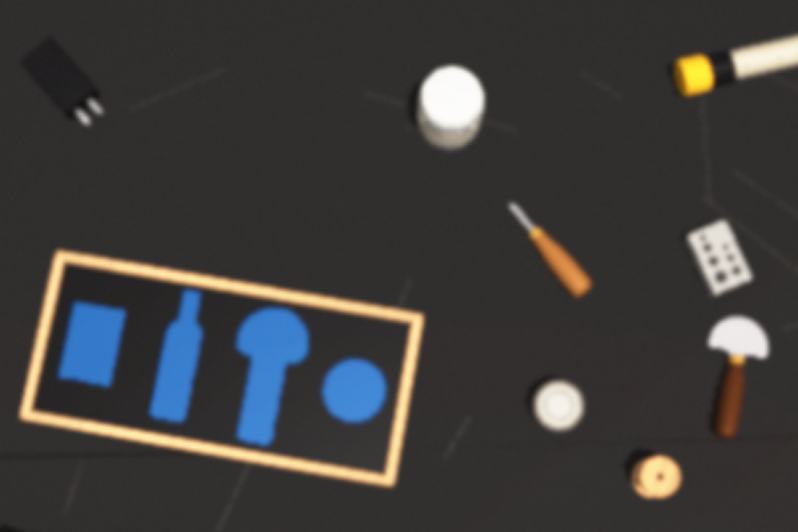

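```bash
cat > seg.py <<'E'
from h import *
def fit(m,mask,z):
    v,u=np.nonzero(mask); P=atz(m,np.c_[u,v],z)[:,:2]; c=P.mean(0)
    w,V=np.linalg.eigh(np.cov((P-c).T)); a=V[:,1]; q=(P-c)@np.c_[a,[-a[1],a[0]]]
    return c,a,q.min(0),q.max(0),P,q
def desc(m,mask,z):
    c,a,lo,hi,P,q=fit(m,mask,z)
    return 'c',c.round(1),'ang',round(np.degrees(np.arctan2(a[1],a[0])),1),'lo',lo.round(1),'hi',hi.round(1),'area',int(mask.sum())
E
python3 - <<'E'
from seg import *
im=cv2.cvtColor(cv2.imread('pics/top1.png'),cv2.COLOR_BGR2RGB);m=bot.camera_model('top')
hsv=cv2.cvtColor(im,cv2.COLOR_RGB2HSV)
blue=((hsv[...,0]>95)&(hsv[...,0]<125)&(hsv[...,1]>120)&(hsv[...,2]>110)).astype('u1')
n,L,st,_=cv2.connectedComponentsWithStats(blue)
for i in range(1,n):
    if st[i,4]>100: print('blue',st[i],*desc(m,L==i,14))
fg=((im.max(2)>85)).astype('u1')
fg[:,:325]=0
n,L,st,_=cv2.connectedComponentsWithStats(fg)
for i in range(1,n):
    if st[i,4]>60: print(st[i],*desc(m,L==i,12))
d=np.load('top1.npy')
for n,uv in dict(weight=(370,252),block=(430,196),spool=(407,279),tin=(330,137),bench=(400,240),foam=(210,250)).items(): print(n,world(m,[uv],[d[uv[1],uv[0]]]).round(1))
E
```

```text
blue [216 209  20  50 623] c [494.9 264.1] ang 168.7 lo [-80.1 -20.7] hi [63.6 20.7] area 623
blue [182 213  25  33 605] c [517.  357.7] ang 168.7 lo [-43. -30.] hi [42.8 29.9] area 605
blue [249 215  27  53 920] c [486.8 167.7] ang 168.6 lo [-66.9 -39.3] hi [82.5 39. ] area 920
blue [281 235  25  24 474] c [460.2  75.3] ang 117.3 lo [-34.5 -34.2] hi [34.4 34.7] area 474
[  325     0   315   400 37111] c [ 909.7 -620.2] ang -141.5 lo [-622.3 -440.5] hi [842.3 627.2] area 37111
[434 111  37  19 440] c [ 830.6 -414.9] ang 103.2 lo [-59.7 -19.7] hi [57.  19.5] area 440
[414 120  15  17 210] c [ 807.4 -316. ] ang 172.4 lo [-25.4 -21.9] hi [27.3 22.4] area 210
[325 124  18  32 484] c [775.5 -48.1] ang 175.8 lo [-47.9 -23.8] hi [49.3 28.8] area 484
[ 509  146   50  167 1933] c [ 492.  -635.9] ang -171.4 lo [-256.  -18.] hi [245.6  18.1] area 1933
[351 176  32  36 312] c [ 602.6 -146.8] ang -142.0 lo [-76.7 -14. ] hi [53.2 14.3] area 312
[418 182  25  30 461] c [ 596.8 -328.8] ang -160.3 lo [-39.3 -26.3] hi [38.9 27.1] area 461
[426 218  24  46 477] c [ 485.1 -340.8] ang 169.7 lo [-47.7 -34.5] hi [84.7 34.7] area 477
[361 243  19  20 304] c [ 438.9 -143.8] ang 141.5 lo [-27.6 -28.1] hi [28.2 26.9] area 304
[397 271  20  17 271] c [ 359.3 -245.5] ang 107.7 lo [-27.3 -24.1] hi [29.  23.8] area 271
[336 375  29  25 584] c [ 68.6 -72.7] ang 52.1 lo [-51.3 -40.1] hi [41.  34.3] area 584
weight [[ 437.9 -142.    29.5]]
block [[ 594.6 -324.1   27.5]]
spool [[ 359.2 -239.    47.5]]
tin [[757.7 -36.8  89.4]]
bench [[ 472.6 -235.6   -4.4]]
foam [[454.7 309.3  23.6]]
```

>>> play_rows([
  {"dx": 0.25,"dy": -0.33,"dz": 0.05},
  {"dx": 0.25,"dy": -0.33,"dz": 0.05},
  {"dx": 0.25,"dy": -0.33,"dz": 0.05},
  {"dx": 0.25,"dy": -0.33,"dz": 0.05},
  {"dx": 0.25,"dy": -0.33,"dz": 0.05},
  {"dx": 0.25,"dy": -0.33,"dz": 0.05},
  {"dx": 0.25,"dy": -0.33,"dz": 0.05},
  {"dx": 0.25,"dy": -0.33,"dz": 0.05},
])

```text
$.targets[0]: bad value
```

Run:
```python
from h import *
s=bot.sense();print(s['t'],s['eef_pos'],s['tcp_rot'],s['qpos'],s['force'])
m=bot.camera_model('wrist');im,d=bot.grab_frame('wrist');save('w1.png',im);np.save('w1.npy',d)
print({k:np.round(v,3).tolist() for k,v in m.items()})
```

```text
0.6 [151.54169952 502.64585964 203.90364473] [6.88692388e-06 1.45907701e-01 9.89298207e-01 6.80459796e-06] [ 1.27798266e+00  2.59989223e-01 -1.38116683e-01  1.17267495e+00
 -1.16414866e-05  1.57084352e+00] [-0.71713092 -0.23106242 -0.14291507]
{'fx': 300.809, 'fy': 300.809, 'cx': 323.325, 'cy': 192.806, 'k1': -0.049, 'R': [[0.289, 0.957, 0.0], [0.906, -0.273, 0.323], [0.309, -0.093, -0.946]], 't': [-524.951, -42.3, 380.823]}
```

View pics/w1.png

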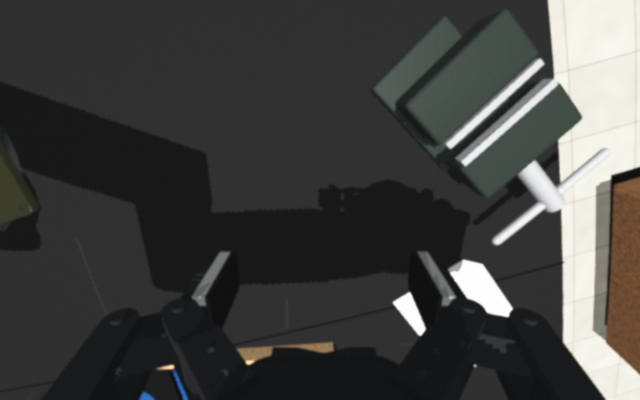

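>>> play_rows([
  {"dx": 0.25,"dy": -0.33,"dz": 0.05,"wx": 0,"wy": 0,"wz": 0.1},
  {"dx": 0.25,"dy": -0.33,"dz": 0.05,"wx": 0,"wy": 0,"wz": 0.1},
  {"dx": 0.25,"dy": -0.33,"dz": 0.05,"wx": 0,"wy": 0,"wz": 0.1},
  {"dx": 0.25,"dy": -0.33,"dz": 0.05,"wx": 0,"wy": 0,"wz": 0.1},
  {"dx": 0.25,"dy": -0.33,"dz": 0.05,"wx": 0,"wy": 0,"wz": 0.1},
  {"dx": 0.25,"dy": -0.33,"dz": 0.05,"wx": 0,"wy": 0,"wz": 0.1},
  {"dx": 0.25,"dy": -0.33,"dz": 0.05,"wx": 0,"wy": 0,"wz": 0.1},
  {"dx": 0.25,"dy": -0.33,"dz": 0.05,"wx": 0,"wy": 0,"wz": 0.1},
])

```text
t: 1.45
eef_pos: [392.3, 184.4, 252.5]
tcp_rot: [0.0, 0.096, 0.995, 0.0]
force: [1.1, 0.9, 0.5]
grip_width: 85.0
gripper_force: 0.0
```

```bash
cat >> seg.py <<'E'
def state():
    s=bot.sense();w,x,y,z=s['tcp_rot']
    yy=np.degrees(np.arctan2(1-2*(x*x+z*z),2*(x*y-w*z)))
    print('t',round(s['t'],2),'tcp',np.round(s['eef_pos'],1),'handle yaw',round((yy-90+90)%180-90,1),'q',np.round(s['qpos'],2),'F',np.round(s['force'],1),'w',round(s['grip_width'],1),'gf',round(s['gripper_force'],1),flush=True)
def blue(im):
    hsv=cv2.cvtColor(im,cv2.COLOR_RGB2HSV)
    return ((hsv[...,0]>95)&(hsv[...,0]<125)&(hsv[...,1]>120)&(hsv[...,2]>90)).astype('u1')
def comps(m,b,z,mn):
    n,L,st,_=cv2.connectedComponentsWithStats(b.astype('u1'))
    for i in range(1,n):
        if st[i,4]>mn: print(st[i],*desc(m,L==i,z))
E
python3 - <<'E'
from seg import *
state()
m=bot.camera_model('wrist');im,d=bot.grab_frame('wrist');save('w2.png',im);np.save('w2.npy',d)
comps(m,blue(im),14,300)
E
```

```text
t 1.45 tcp [392.3 184.4 252.5] handle yaw -11.0 q [ 0.44  0.08 -0.23  1.25  0.    0.63] F [1.1 0.9 0.5] w 85.0 gf 0.0
[ 299  166   52   93 2946] c [488. 167.] ang 169.6 lo [-66.8 -38.9] hi [80.1 38.6] area 2946
[ 376  174   30   87 1831] c [497.  263.9] ang 167.9 lo [-80.4 -18.3] hi [58.9 18.3] area 1831
[ 434  189   44   52 1911] c [518.1 359.6] ang 173.4 lo [-45.7 -30.5] hi [40.8 30.2] area 1911
[ 237  193   46   43 1529] c [462.8  74.2] ang -144.6 lo [-34.7 -32.6] hi [33.8 34. ] area 1529
```

View pics/w2.png

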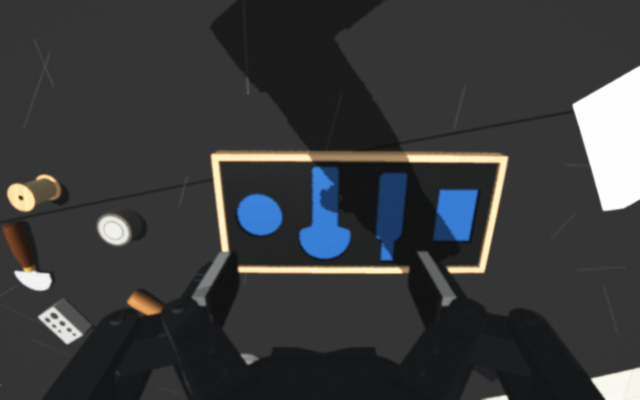

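>>> play_rows([
  {"dx": 0.202,"dy": -0.338,"dz": -0.08,"wx": 0,"wy": 0,"wz": 0.855},
  {"dx": 0.202,"dy": -0.338,"dz": -0.08,"wx": 0,"wy": 0,"wz": 0.855},
  {"dx": 0.202,"dy": -0.338,"dz": -0.08,"wx": 0,"wy": 0,"wz": 0.855},
  {"dx": 0.202,"dy": -0.338,"dz": -0.08,"wx": 0,"wy": 0,"wz": 0.855},
  {"dx": 0.202,"dy": -0.338,"dz": -0.08,"wx": 0,"wy": 0,"wz": 0.855},
  {"dx": 0.202,"dy": -0.338,"dz": -0.08,"wx": 0,"wy": 0,"wz": 0.855},
  {"dx": 0.202,"dy": -0.338,"dz": -0.08,"wx": 0,"wy": 0,"wz": 0.855},
  {"dx": 0.202,"dy": -0.338,"dz": -0.08,"wx": 0,"wy": 0,"wz": 0.855},
])

```text
t: 2.3
eef_pos: [577.0, -124.3, 178.4]
tcp_rot: [0.0, -0.325, 0.946, -0.0]
force: [0.6, 1.5, 0.5]
grip_width: 85.0
gripper_force: 0.0
```

>>> play_rows([
  {"dx": 0.0,"dy": 0.0,"dz": 0.0,"wx": 0,"wy": 0,"wz": 0},
  {"dx": 0.0,"dy": 0.0,"dz": 0.0,"wx": 0,"wy": 0,"wz": 0},
])

```text
t: 2.5
eef_pos: [575.9, -123.4, 177.8]
tcp_rot: [-0.001, -0.324, 0.946, 0.001]
force: [-0.9, 0.7, 0.1]
grip_width: 85.4
gripper_force: 0.0
```

Run:
```python
from seg import *
state()
m=bot.camera_model('wrist');im,d=bot.grab_frame('wrist');save('w3.png',im);np.save('w3.npy',d)
print(bot.search_frame('wrist','awl_centre')[:2])
fg=im.max(2)>85; fg[260:]=0
comps(m,fg,12,300)
```

```text
t 2.5 tcp [ 575.9 -123.4  177.8] handle yaw 37.8 q [-0.21  0.38 -0.03  1.16  0.   -0.87] F [-0.9  0.7  0.1] w 85.4 gf 0.0
[{'box': [278.2, 128.0, 307.3, 229.2], 'score': 0.81}]
[174   0  45  12 393] c [ 521.9 -325.9] ang 126.6 lo [-22.2  -6. ] hi [22.4  4.1] area 393
[ 128   25   54   83 3145] c [ 600.1 -331.8] ang -159.3 lo [-37.8 -25.1] hi [37.1 24.4] area 3145
[ 368   24   54   59 2484] c [ 435.6 -139.7] ang 95.6 lo [-28.  -28.4] hi [28.4 27.4] area 2484
[ 421  105  219  155 5097] c [436.1  72.7] ang 122.5 lo [-119.9 -117.4] hi [202.6  82.5] area 5097
[ 281  129   23  100 1555] c [ 597.7 -151.7] ang -143.2 lo [-77.4 -12.5] hi [42.8 12.7] area 1555
[ 489  168   51   51 1935] c [460.9  78.2] ang -171.3 lo [-33.7 -30.6] hi [32.5 29.5] area 1935
[   0  172   54   47 1417] c [ 834.1 -399.1] ang 108.9 lo [-30.7 -24.9] hi [39.9 23.1] area 1417
[  63  203   47   40 1381] c [ 816.2 -317.2] ang 155.1 lo [-36.1 -25.2] hi [35.7 24.4] area 1381
[ 501  207  101   53 1861] c [468.8 171.1] ang 155.4 lo [-71.5 -25.7] hi [63.1 21.6] area 1861
```

View pics/w3.png

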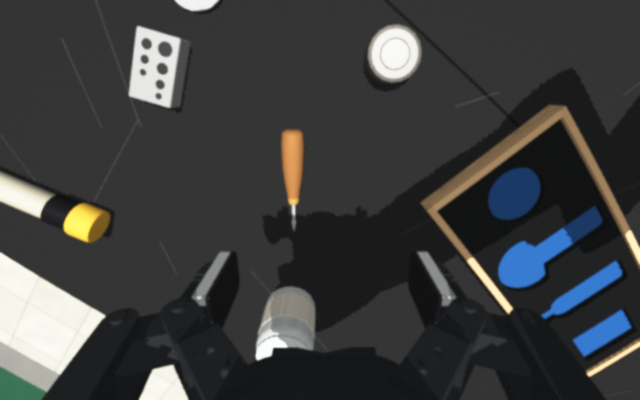

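>>> play_rows([
  {"dx": 0.02,"dy": -0.029,"dz": -0.03,"wx": 0,"wy": 0,"wz": -0.01},
  {"dx": 0.02,"dy": -0.029,"dz": -0.07,"wx": 0,"wy": 0,"wz": -0.01},
  {"dx": 0.02,"dy": -0.029,"dz": -0.11,"wx": 0,"wy": 0,"wz": -0.01},
  {"dx": 0.02,"dy": -0.029,"dz": -0.14,"wx": 0,"wy": 0,"wz": -0.01},
  {"dx": 0.02,"dy": -0.029,"dz": -0.155,"wx": 0,"wy": 0,"wz": -0.01},
  {"dx": 0.02,"dy": -0.029,"dz": -0.165,"wx": 0,"wy": 0,"wz": -0.01},
  {"dx": 0.02,"dy": -0.029,"dz": -0.17,"wx": 0,"wy": 0,"wz": -0.01},
  {"dx": 0.02,"dy": -0.029,"dz": -0.17,"wx": 0,"wy": 0,"wz": -0.01},
])

```text
t: 3.4
eef_pos: [596.3, -151.1, 9.2]
tcp_rot: [0.0, -0.321, 0.947, -0.0]
force: [-0.2, -0.2, -0.3]
grip_width: 85.1
gripper_force: 0.0
```

>>> play_rows([
  {"dx": 0,"dy": 0,"dz": 0,"wx": 0,"wy": 0,"wz": 0},
])

```text
t: 3.5
eef_pos: [597.2, -151.6, 10.0]
tcp_rot: [0.001, -0.321, 0.947, -0.001]
force: [-0.4, 1.1, 1.0]
grip_width: 85.1
gripper_force: 0.0
```

Run:
```python
from seg import *
state()
m=bot.camera_model('wrist');im,d=bot.grab_frame('wrist');save('w4.png',im);np.save('w4.npy',d)
```

```text
t 3.5 tcp [ 597.2 -151.6   10. ] handle yaw 37.4 q [-0.25  0.55 -0.22  0.8   0.   -0.9 ] F [-0.4  1.1  1. ] w 85.1 gf 0.0
```

View pics/w4.png

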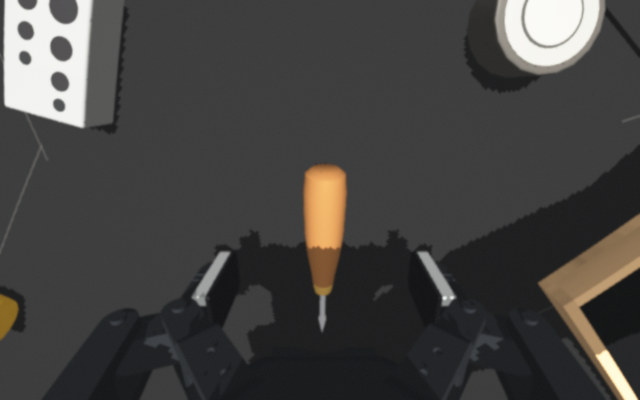

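>>> play_rows([
  {"dx": 0,"dy": 0,"dz": -0.002,"wx": 0,"wy": 0,"wz": 0},
  {"dx": 0,"dy": 0,"dz": -0.002,"wx": 0,"wy": 0,"wz": 0},
  {"dx": 0,"dy": 0,"dz": -0.002,"wx": 0,"wy": 0,"wz": 0},
  {"dx": 0,"dy": 0,"dz": -0.002,"wx": 0,"wy": 0,"wz": 0},
  {"dx": 0,"dy": 0,"dz": -0.002,"wx": 0,"wy": 0,"wz": 0},
  {"dx": 0,"dy": 0,"dz": -0.002,"wx": 0,"wy": 0,"wz": 0},
  {"dx": 0,"dy": 0,"dz": -0.002,"wx": 0,"wy": 0,"wz": 0},
  {"dx": 0,"dy": 0,"dz": -0.002,"wx": 0,"wy": 0,"wz": 0},
], jaw=-1)

```text
t: 4.35
eef_pos: [596.1, -151.7, 6.7]
tcp_rot: [-0.0, -0.32, 0.947, 0.0]
force: [-0.0, -0.3, -0.0]
grip_width: -0.5
gripper_force: 0.0
```

>>> play_rows([
  {"dx": 0,"dy": 0,"dz": 0.003,"wx": 0,"wy": 0,"wz": 0},
  {"dx": 0,"dy": 0,"dz": 0.01,"wx": 0,"wy": 0,"wz": 0},
  {"dx": 0,"dy": 0,"dz": 0.02,"wx": 0,"wy": 0,"wz": 0},
  {"dx": 0,"dy": 0,"dz": 0.03,"wx": 0,"wy": 0,"wz": 0},
  {"dx": 0,"dy": 0,"dz": 0.03,"wx": 0,"wy": 0,"wz": 0},
])

```text
t: 4.85
eef_pos: [598.0, -152.2, 39.2]
tcp_rot: [0.002, -0.32, 0.947, -0.001]
force: [0.8, -0.5, 0.3]
grip_width: 0.1
gripper_force: 0.0
```

Run:
```python
from seg import *
state()
m=bot.camera_model('wrist');im,d=bot.grab_frame('wrist');save('w5.png',im);np.save('w5.npy',d)
```

```text
t 4.85 tcp [ 598.  -152.2   39.2] handle yaw 37.4 q [-0.25  0.52 -0.18  0.86 -0.   -0.9 ] F [ 0.8 -0.5  0.3] w 0.1 gf 0.0
```

View pics/w5.png

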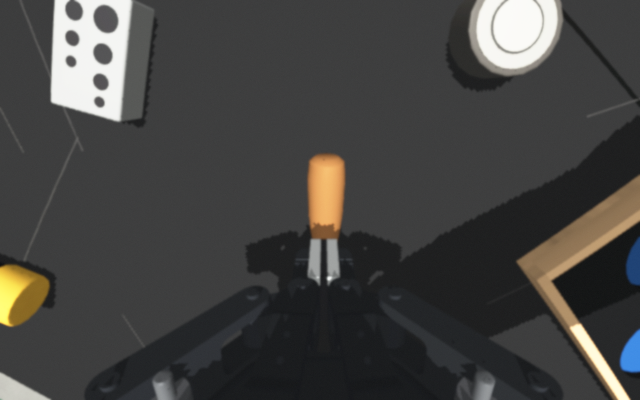

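Run:
```python
from seg import *
m=bot.camera_model('wrist')
print(atz(m,[(326,155),(324,235)],12).round(1))
R=np.array(m['R']);t=np.array(m['t']);s=bot.sense();p=s['eef_pos']
c=R@p+t;print('tcp px',m['fx']*c[0]/c[2]+m['cx'],m['fy']*c[1]/c[2]+m['cy'])
im,d=bot.grab_frame('top');save('top2.png',im)
mt=bot.camera_model('top');fg=im.max(2)>85
comps(mt,fg[:300]*1,12,60) if 0 else None
d=np.load('w5.npy')
for uv in [(326,170),(326,200),(326,225),(315,260),(333,260),(315,275)]: print(uv,world(m,[uv],[d[uv[1],uv[0]]]).round(1))
# w4 depth map: relative z, shift camera t by dz
m4=dict(m);C=-R.T@t;C4=C-np.array([0.8,-.6,30]);m4['t']=-R@C4
d4=np.load('w4.npy')
for uv in [(325,175),(325,200),(325,225),(325,250),(325,270),(323,310),(205,275),(225,255),(440,275),(450,297),(420,252)]: print('w4',uv,world(m4,[uv],[d4[uv[1],uv[0]]]).round(1))
```

```text
[[ 562.9 -176.7   12. ]
 [ 610.5 -142.    12. ]]
tcp px 323.9078897659018 230.59120945550018
(326, 170) [[ 568.  -172.9   27. ]]
(326, 200) [[ 584.3 -160.4   25.1]]
(326, 225) [[ 599.5 -148.7   22.2]]
(315, 260) [[ 591.5 -161.6   89.9]]
(333, 260) [[ 586.3 -155.3   90.3]]
(315, 275) [[ 591.3 -161.3  101.5]]
w4 (325, 175) [[ 564.5 -175.2   22.6]]
w4 (325, 200) [[ 574.8 -167.3   26.2]]
w4 (325, 225) [[ 587.5 -157.6   23.6]]
w4 (325, 250) [[ 601.  -147.3   22. ]]
w4 (325, 270) [[ 613.7 -137.5   18.4]]
w4 (323, 310) [[ 647.5 -113.4    5.7]]
w4 (205, 275) [[ 617.9 -197.3   72.8]]
w4 (225, 255) [[ 615.9 -194.6   56.5]]
w4 (440, 275) [[ 558.3 -120.7   73.7]]
w4 (450, 297) [[ 559.5 -120.6   86.4]]
w4 (420, 252) [[ 560.3 -122.    53.8]]
```

Run:
```python
from seg import *
m=bot.camera_model('wrist');d=np.load('w5.npy');im=cv2.imread('pics/w5.png')
s=bot.sense();p=np.array(s['eef_pos']);a=np.radians(37.4);A=np.array([[np.cos(a),np.sin(a),0],[-np.sin(a),np.cos(a),0],[0,0,1]])
for c in(300,313,324,333):
  print(c)
  for r in range(225,300,5):
    print(r,(A@(world(m,[(c,r)],[d[r,c]])[0]-p)).round(0),im[r,c],end='; ')
  print()
```

```text
300
225 [ 14. -18. -39.] [62 62 62]; 230 [ 19. -18. -39.] [62 63 63]; 235 [ 23. -19. -40.] [55 54 54]; 240 [ 28. -19. -40.] [31 31 31]; 245 [ 32. -19. -40.] [34 33 33]; 250 [ -7. -12.  36.] [38 36 34]; 255 [ -7. -12.  41.] [39 38 35]; 260 [ -7. -11.  45.] [54 51 47]; 265 [ -7. -11.  51.] [31 29 27]; 270 [ -7. -11.  54.] [30 28 27]; 275 [ -7. -10.  58.] [30 28 26]; 280 [-14.  -9.  71.] [39 37 35]; 285 [-13.  -9.  74.] [42 40 38]; 290 [-13.  -9.  76.] [32 29 27]; 295 [-12.  -9.  78.] [31 29 28]; 
313
225 [  6.  -8. -20.] [ 70 122 181]; 230 [ 10.  -8. -21.] [ 46  77 114]; 235 [ 14.  -8. -22.] [ 46  75 111]; 240 [-11.  -6.  33.] [152 154 153]; 245 [-10.  -5.  38.] [162 163 161]; 250 [-11.  -5.  43.] [162 163 161]; 255 [-11.  -5.  48.] [162 163 161]; 260 [-11.  -5.  52.] [162 163 161]; 265 [-11.  -5.  57.] [162 163 161]; 270 [-12.  -5.  61.] [154 155 153]; 275 [-11.  -5.  64.] [119 120 117]; 280 [-11.  -4.  68.] [50 48 47]; 285 [-12.  -4.  73.] [29 27 25]; 290 [-12.  -4.  75.] [32 30 29]; 295 [-12.  -4.  79.] [28 26 25]; 
324
225 [  4.   0. -16.] [ 65 112 168]; 230 [  8.   0. -17.] [ 51  
[... 264 characters left out ...]
[34 33 31]; 275 [-11.   0.  64.] [34 32 32]; 280 [-10.   0.  66.] [34 32 32]; 285 [-7.  0. 65.] [33 32 32]; 290 [-4.  0. 65.] [35 33 33]; 295 [-2.  0. 65.] [33 31 31]; 
333
225 [  4.   6. -16.] [ 65 111 166]; 230 [  8.   6. -18.] [ 55  96 144]; 235 [ 13.   6. -20.] [ 49  82 122]; 240 [-11.   5.  34.] [152 154 154]; 245 [-11.   4.  38.] [161 163 160]; 250 [-11.   4.  43.] [161 163 160]; 255 [-11.   4.  48.] [162 163 161]; 260 [-11.   4.  52.] [162 163 161]; 265 [-11.   4.  57.] [162 163 161]; 270 [-10.   4.  60.] [154 154 152]; 275 [-11.   4.  64.] [123 124 121]; 280 [-12.   4.  69.] [66 64 61]; 285 [-11.   4.  72.] [32 30 29]; 290 [-12.   3.  76.] [30 28 26]; 295 [-12.   3.  79.] [30 29 27];
```

Run:
```python
import cv2
im=cv2.imread('pics/w5.png')[190:310,230:420]
cv2.imwrite('pics/w5c.png',cv2.convertScaleAbs(cv2.resize(im,None,fx=4,fy=4,interpolation=cv2.INTER_CUBIC),alpha=2))
```

```text
(no output)
```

View pics/w5c.png

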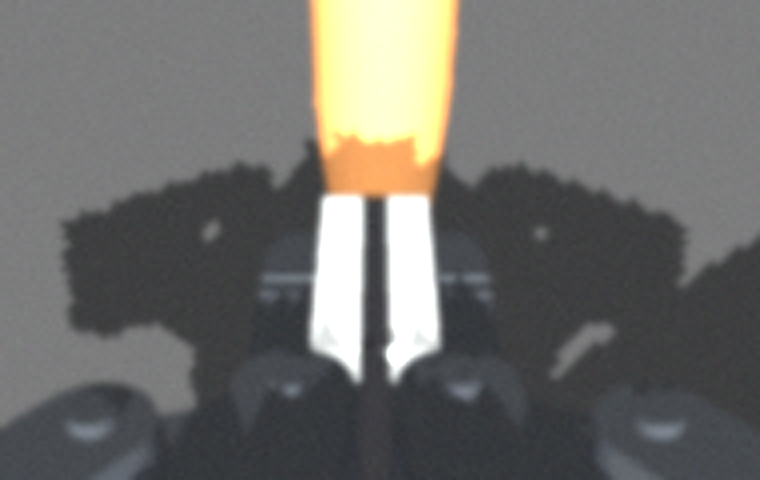

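>>> play_rows([
  {"dx": -0.001,"dy": 0,"dz": 0,"wx": 0,"wy": 0,"wz": 0},
  {"dx": -0.001,"dy": 0,"dz": 0,"wx": 0,"wy": 0,"wz": 0},
  {"dx": -0.001,"dy": 0,"dz": 0,"wx": 0,"wy": 0,"wz": 0},
  {"dx": -0.001,"dy": 0,"dz": 0,"wx": 0,"wy": 0,"wz": 0},
  {"dx": -0.001,"dy": 0,"dz": -0.01,"wx": 0,"wy": 0,"wz": 0},
  {"dx": -0.001,"dy": 0,"dz": -0.03,"wx": 0,"wy": 0,"wz": 0},
  {"dx": -0.001,"dy": 0,"dz": -0.05,"wx": 0,"wy": 0,"wz": 0},
  {"dx": -0.001,"dy": 0,"dz": -0.055,"wx": 0,"wy": 0,"wz": 0},
], jaw=1)

```text
t: 5.75
eef_pos: [592.7, -151.1, -21.2]
tcp_rot: [-0.002, -0.32, 0.947, 0.001]
force: [-0.8, 0.3, 0.2]
grip_width: 85.3
gripper_force: 0.0
```

>>> play_rows([
  {"dx": 0,"dy": 0,"dz": -0.007,"wx": 0,"wy": 0,"wz": 0},
  {"dx": 0,"dy": 0,"dz": -0.007,"wx": 0,"wy": 0,"wz": 0},
])

```text
t: 5.95
eef_pos: [594.7, -151.6, -26.0]
tcp_rot: [-0.0, -0.32, 0.947, 0.0]
force: [-0.0, 0.9, -0.4]
grip_width: 85.4
gripper_force: 0.0
```

Run:
```python
from seg import *
state()
```

```text
t 5.95 tcp [ 594.7 -151.6  -26. ] handle yaw 37.4 q [-0.25  0.58 -0.26  0.73 -0.   -0.9 ] F [-0.   0.9 -0.4] w 85.4 gf 0.0
```

>>> play_rows([
  {"dx": 0,"dy": 0,"dz": 0,"wx": 0,"wy": 0,"wz": 0},
  {"dx": 0,"dy": 0,"dz": 0,"wx": 0,"wy": 0,"wz": 0},
  {"dx": 0,"dy": 0,"dz": 0,"wx": 0,"wy": 0,"wz": 0},
  {"dx": 0,"dy": 0,"dz": 0,"wx": 0,"wy": 0,"wz": 0},
  {"dx": 0,"dy": 0,"dz": 0,"wx": 0,"wy": 0,"wz": 0},
  {"dx": 0,"dy": 0,"dz": 0,"wx": 0,"wy": 0,"wz": 0},
  {"dx": 0,"dy": 0,"dz": 0,"wx": 0,"wy": 0,"wz": 0},
  {"dx": 0,"dy": 0,"dz": 0,"wx": 0,"wy": 0,"wz": 0},
], jaw=-1)

```text
t: 6.75
eef_pos: [595.9, -151.9, -24.5]
tcp_rot: [0.001, -0.32, 0.947, -0.0]
force: [-0.7, -0.3, 5.4]
grip_width: 22.9
gripper_force: 60.0
```

```bash
cat >> seg.py <<'E'
def tool(nm,cols=range(200,440,3)):
    """points of the finger's front strip in tool-aligned axes relative to TCP"""
    m=bot.camera_model('wrist');s=bot.sense();im,d=bot.grab_frame('wrist');save(nm,im);np.save(nm.replace('png','npy'),d)
    p=np.array(s['eef_pos']);w,x,y,z=s['tcp_rot'];a=np.arctan2(1-2*(x*x+z*z),2*(x*y-w*z))-np.pi/2
    A=np.array([[np.cos(a),np.sin(a),0],[-np.sin(a),np.cos(a),0],[0,0,1]])
    v,u=np.nonzero(d>0);Q=(world(m,np.c_[u,v],d[v,u])-p)@A.T
    return m,im,d,np.c_[u,v],Q
E
python3 - <<'E'
from seg import *
state()
m,im,d,uv,Q=tool('w6.png')
k=(abs(Q[:,0]+11)<2.5)&(abs(Q[:,1])<30)&(Q[:,2]>10)&(Q[:,2]<70)&(im[uv[:,1],uv[:,0]].min(1)>100)
print(k.sum(),Q[k].min(0).round(1),Q[k].max(0).round(1))
for lo in(-30,0): 
  j=k&(Q[:,1]>lo)&(Q[:,1]<lo+30); print(np.percentile(Q[j],[1,5,50,99],axis=0).round(1).tolist())
E
```

```text
t 6.75 tcp [ 595.9 -151.9  -24.5] handle yaw 37.4 q [-0.25  0.58 -0.26  0.73  0.   -0.9 ] F [-0.7 -0.3  5.4] w 22.9 gf 60.0
1949 [-13.5 -30.   22.1] [-8.5 29.7 69.8]
[[-13.4, -29.3, 23.7], [-13.0, -26.8, 24.2], [-10.9, -15.4, 47.3], [-8.6, -0.4, 66.6]]
[[-13.4, 0.5, 23.6], [-13.0, 2.3, 24.2], [-11.0, 14.9, 47.6], [-8.6, 28.9, 66.0]]
```

>>> play_rows([
  {"dx": 0,"dy": 0,"dz": 0.005,"wx": 0,"wy": 0,"wz": 0},
  {"dx": 0,"dy": 0,"dz": 0.025,"wx": 0,"wy": 0,"wz": 0},
  {"dx": 0,"dy": 0,"dz": 0.06,"wx": 0,"wy": 0,"wz": 0},
  {"dx": -0.005,"dy": 0.02,"dz": 0.09,"wx": 0,"wy": 0,"wz": -0.05},
  {"dx": -0.015,"dy": 0.05,"dz": 0.1,"wx": 0,"wy": 0,"wz": -0.15},
  {"dx": -0.025,"dy": 0.09,"dz": 0.1,"wx": 0,"wy": 0,"wz": -0.25},
  {"dx": -0.035,"dy": 0.13,"dz": 0.1,"wx": 0,"wy": 0,"wz": -0.35},
  {"dx": -0.045,"dy": 0.17,"dz": 0.1,"wx": 0,"wy": 0,"wz": -0.45},
])

```text
t: 7.6
eef_pos: [549.1, 19.5, 74.7]
tcp_rot: [-0.0, -0.099, 0.995, 0.0]
force: [0.5, 2.0, -0.2]
grip_width: 23.0
gripper_force: 59.1
```

>>> play_rows([
  {"dx": -0.012,"dy": 0.04,"dz": 0,"wx": 0,"wy": 0,"wz": -0.1},
  {"dx": -0.023,"dy": 0.08,"dz": 0,"wx": 0,"wy": 0,"wz": -0.2},
  {"dx": -0.035,"dy": 0.12,"dz": 0,"wx": 0,"wy": 0,"wz": -0.3},
  {"dx": -0.047,"dy": 0.16,"dz": 0,"wx": 0,"wy": 0,"wz": -0.38},
  {"dx": -0.058,"dy": 0.2,"dz": 0,"wx": 0,"wy": 0,"wz": -0.402},
  {"dx": -0.066,"dy": 0.235,"dz": 0,"wx": 0,"wy": 0,"wz": -0.402},
  {"dx": -0.069,"dy": 0.248,"dz": 0,"wx": 0,"wy": 0,"wz": -0.402},
  {"dx": -0.069,"dy": 0.248,"dz": 0,"wx": 0,"wy": 0,"wz": -0.402},
])

```text
t: 8.4
eef_pos: [480.5, 267.6, 74.4]
tcp_rot: [-0.0, 0.098, 0.995, -0.0]
force: [0.3, -0.8, -0.6]
grip_width: 22.9
gripper_force: 59.2
```

Run:
```python
from seg import *
state()
m,im,d,uv,Q=tool('w7.png')
comps(m,blue(im),14,300)
c=im[uv[:,1],uv[:,0]].astype(int)
o=(c[:,0]-c[:,2]>40)&(abs(Q[:,1])<25)&(abs(Q[:,0])<100)&(Q[:,2]>0)&(Q[:,2]<70)
print('awl',o.sum(),np.percentile(Q[o],[1,50,99],axis=0).round(1).tolist())
P=Q[o];b=P[P[:,0]<P[:,0].min()+12];print('butt',b.mean(0).round(1)); f=P[P[:,0]>-15];print('fwd',f.mean(0).round(1) if len(f) else None)
k=(abs(Q[:,1])>10)&(abs(Q[:,1])<30)&(abs(Q[:,0]+11)<2.5)&(Q[:,2]>10)&(Q[:,2]<70)
print('fingers',np.percentile(Q[k],[1,50,99],axis=0).round(1).tolist())
```

```text
t 8.4 tcp [480.5 267.6  74.4] handle yaw -11.3 q [ 0.51  0.39 -0.31  0.88 -0.    0.7 ] F [ 0.3 -0.8 -0.6] w 22.9 gf 59.2
[ 169  132   88  161 1556] c [475.5 166.9] ang 166.8 lo [-78.5 -41.6] hi [68.5 35.8] area 1556
[ 296  142   54   53 2288] c [453.  271.9] ang 84.7 lo [-22.8 -23.3] hi [22.  18.8] area 2288
[ 400  174   80   91 4648] c [522.8 352.5] ang -176.8 lo [-45.  -43.5] hi [49.1 32.2] area 4648
[ 61 183  73  73 762] c [461.4  67.3] ang -174.9 lo [-36.5 -35.3] hi [32.7 28.2] area 762
awl 6282 [[-40.7, -11.4, 36.6], [-14.4, -0.2, 47.6], [43.8, 11.6, 52.7]]
butt [-36.    0.3  47.4]
fwd [ 8.2 -0.2 45.3]
fingers [[-12.7, -22.1, 32.6], [-10.7, 10.1, 54.5], [-8.7, 22.2, 69.7]]
```

View pics/w7.png

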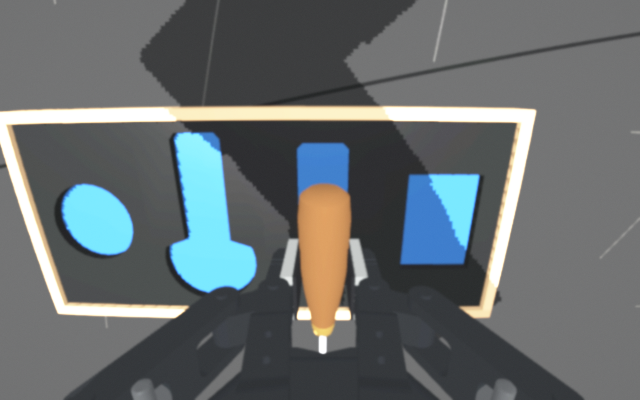

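>>> play_rows([
  {"dx": 0,"dy": -0.001,"dz": -0.02,"wx": 0,"wy": 0,"wz": 0},
  {"dx": 0,"dy": -0.001,"dz": -0.045,"wx": 0,"wy": 0,"wz": 0},
  {"dx": 0,"dy": -0.001,"dz": -0.06,"wx": 0,"wy": 0,"wz": 0},
  {"dx": 0,"dy": -0.001,"dz": -0.07,"wx": 0,"wy": 0,"wz": 0},
  {"dx": 0,"dy": -0.001,"dz": -0.076,"wx": 0,"wy": 0,"wz": 0},
  {"dx": 0,"dy": -0.001,"dz": -0.08,"wx": 0,"wy": 0,"wz": 0},
  {"dx": 0,"dy": -0.001,"dz": -0.083,"wx": 0,"wy": 0,"wz": 0},
  {"dx": 0,"dy": -0.001,"dz": -0.084,"wx": 0,"wy": 0,"wz": 0},
])

```text
t: 9.25
eef_pos: [481.6, 265.3, -9.0]
tcp_rot: [0.0, 0.1, 0.995, 0.0]
force: [0.2, -0.7, -0.3]
grip_width: 23.2
gripper_force: 59.4
```

>>> play_rows([
  {"dx": 0,"dy": 0,"dz": 0,"wx": 0,"wy": 0,"wz": 0},
  {"dx": 0,"dy": 0,"dz": 0,"wx": 0,"wy": 0,"wz": 0},
])

```text
t: 9.45
eef_pos: [481.3, 265.4, -8.9]
tcp_rot: [0.0, 0.1, 0.995, 0.0]
force: [0.3, 0.4, -0.5]
grip_width: 23.0
gripper_force: 59.4
```

>>> play_rows([
  {"dx": 0,"dy": 0,"dz": -0.001,"wx": 0,"wy": 0,"wz": 0},
  {"dx": 0,"dy": 0,"dz": -0.001,"wx": 0,"wy": 0,"wz": 0},
])

```text
t: 9.65
eef_pos: [481.2, 265.4, -10.2]
tcp_rot: [0.0, 0.1, 0.995, 0.0]
force: [-1.4, -0.2, -1.2]
grip_width: 22.7
gripper_force: 59.4
```

>>> play_rows([
  {"dx": 0,"dy": 0,"dz": -0.001,"wx": 0,"wy": 0,"wz": 0},
  {"dx": 0,"dy": 0,"dz": -0.001,"wx": 0,"wy": 0,"wz": 0},
])

```text
t: 9.85
eef_pos: [481.2, 265.4, -10.5]
tcp_rot: [0.0, 0.1, 0.995, 0.0]
force: [-1.4, -1.0, 5.0]
grip_width: 23.0
gripper_force: 60.1
```

>>> play_rows([
  {"dx": 0,"dy": 0,"dz": 0,"wx": 0,"wy": 0,"wz": 0},
  {"dx": 0,"dy": 0,"dz": 0,"wx": 0,"wy": 0,"wz": 0},
  {"dx": 0,"dy": 0,"dz": 0,"wx": 0,"wy": 0,"wz": 0},
  {"dx": 0,"dy": 0,"dz": 0.0,"wx": 0,"wy": 0,"wz": 0},
  {"dx": 0,"dy": 0,"dz": 0.02,"wx": 0,"wy": 0,"wz": 0},
  {"dx": 0,"dy": 0,"dz": 0.06,"wx": 0,"wy": 0,"wz": 0},
  {"dx": 0,"dy": 0,"dz": 0.1,"wx": 0,"wy": 0,"wz": 0},
  {"dx": 0,"dy": 0,"dz": 0.12,"wx": 0,"wy": 0,"wz": 0},
], jaw=0.2)

```text
t: 10.65
eef_pos: [482.6, 264.7, 111.7]
tcp_rot: [0.002, 0.1, 0.995, -0.0]
force: [0.0, 0.1, -0.2]
grip_width: 51.1
gripper_force: 0.0
```

Run:
```python
from seg import *
state()
m,im,d,uv,Q=tool('w8.png')
```

```text
t 10.65 tcp [482.6 264.7 111.7] handle yaw -11.5 q [ 0.5   0.36 -0.25  0.96 -0.    0.7 ] F [ 0.   0.1 -0.2] w 51.1 gf 0.0
```

View pics/w8.png

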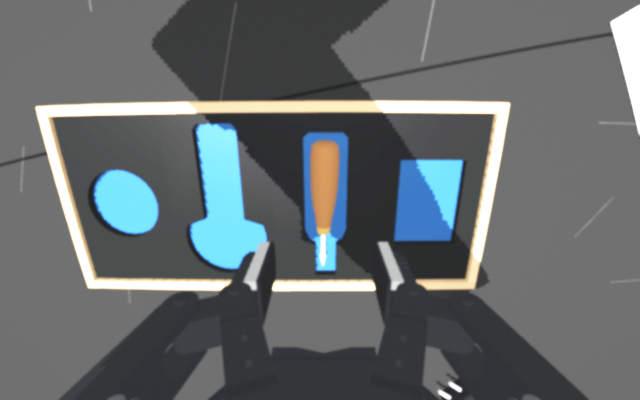

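>>> play_rows([
  {"dx": -0.003,"dy": -0.04,"dz": 0.03,"wx": 0,"wy": 0,"wz": 0},
  {"dx": -0.006,"dy": -0.085,"dz": 0.05,"wx": 0,"wy": 0,"wz": 0},
  {"dx": -0.008,"dy": -0.13,"dz": 0.06,"wx": 0,"wy": 0,"wz": 0},
  {"dx": -0.01,"dy": -0.175,"dz": 0.07,"wx": 0,"wy": 0,"wz": 0},
  {"dx": -0.012,"dy": -0.22,"dz": 0.07,"wx": 0,"wy": 0,"wz": 0},
  {"dx": -0.014,"dy": -0.265,"dz": 0.07,"wx": 0,"wy": 0,"wz": 0},
  {"dx": -0.016,"dy": -0.31,"dz": 0.07,"wx": 0,"wy": 0,"wz": 0},
  {"dx": -0.018,"dy": -0.355,"dz": 0.07,"wx": 0,"wy": 0,"wz": 0},
], jaw=1)

```text
t: 11.5
eef_pos: [461.6, -92.4, 178.2]
tcp_rot: [-0.001, 0.1, 0.995, -0.001]
force: [1.7, -0.5, -0.3]
grip_width: 85.1
gripper_force: 0.0
```

>>> play_rows([
  {"dx": -0.002,"dy": -0.045,"dz": 0,"wx": 0,"wy": 0,"wz": 0},
  {"dx": -0.004,"dy": -0.09,"dz": 0,"wx": 0,"wy": 0,"wz": 0},
  {"dx": -0.006,"dy": -0.135,"dz": 0,"wx": 0,"wy": 0,"wz": 0},
  {"dx": -0.008,"dy": -0.18,"dz": 0,"wx": 0,"wy": 0,"wz": 0},
  {"dx": -0.01,"dy": -0.22,"dz": 0,"wx": 0,"wy": 0,"wz": 0},
  {"dx": -0.013,"dy": -0.24,"dz": 0,"wx": 0,"wy": 0,"wz": 0},
  {"dx": -0.013,"dy": -0.245,"dz": 0,"wx": 0,"wy": 0,"wz": 0},
  {"dx": -0.013,"dy": -0.245,"dz": 0,"wx": 0,"wy": 0,"wz": 0},
])

```text
t: 12.3
eef_pos: [449.0, -335.2, 177.9]
tcp_rot: [-0.001, 0.101, 0.995, 0.0]
force: [-0.2, 0.1, 0.4]
grip_width: 85.3
gripper_force: 0.0
```

Run:
```python
from seg import *
state()
m,im,d,uv,Q=tool('w9.png')
print(bot.search_frame('wrist','knife_centre')[:2])
comps(m,im.max(2)>85,10,200)
c=im.astype(int);br=(c[...,0]-c[...,2]>25)&(c[...,0]>50);br[270:]=0
print('handle');comps(m,br,12,200)
```

```text
t 12.3 tcp [ 449.  -335.2  177.9] handle yaw -11.5 q [-0.64  0.33 -0.1   1.14 -0.   -0.44] F [-0.2  0.1  0.4] w 85.3 gf 0.0
[{'box': [298.4, 121.4, 350.4, 230.4], 'score': 0.79}, {'box': [462.6, 100.7, 524.7, 154.2], 'score': 0.64}]
[ 597   25   43  189 3592] c [479.9  19.5] ang 177.1 lo [-99.7 -33.5] hi [118.   26.8] area 3592
[ 372   42   56   50 2162] c [ 360.7 -234.6] ang 92.4 lo [-30.  -24.8] hi [28.7 24.3] area 2162
[   0   54  162  263 6809] c [ 422.2 -643.7] ang -171.8 lo [-191.5  -25.4] hi [170.4  18.8] area 6809
[ 469  104   55   47 1860] c [ 442.1 -132.3] ang 48.5 lo [-37.7 -26.4] hi [29.7 26.1] area 1860
[ 296  123   56  111 2938] c [ 475.6 -338.7] ang 166.1 lo [-58.4 -32.9] hi [76.1 34. ] area 2938
[ 244  241  141  105 2900] c [ 604.  -335.8] ang -137.7 lo [-96.5 -49.8] hi [127.8  72.8] area 2900
[   0  242   71  158 6504] c [ 627.8 -845.7] ang 149.5 lo [-166.8  -73.4] hi [174.7  56.3] area 6504
[191 250  40  57 761] c [ 566.7 -513.7] ang 137.5 lo [-50.1 -13.1] hi [51.6 10. ] area 761
[417 251  40  56 726] c [ 628.9 -216.9] ang -160.2 lo [-47.9  -9.9] hi [51.7 13.5] area 726
[ 545  308   95   92 4143] c [829.2  23.2] ang -146.8 lo [-171.1  -44.3] hi [133.   35.4] area 4143
[478 335  32  17 343] c [ 759.8 -145.5] ang 62.3 lo [-23.1 -16.5] hi [26.4 11.4] area 343
handle
[ 598   25   42  167 2739] c [468.5  15.7] ang 173.7 lo [-84.4 -40.4] hi [106.8  19. ] area 2739
[373  43  54  49 839] c [ 361.1 -242.4] ang 88.8 lo [-21.7 -23.9] hi [34.8 24.3] area 839
[ 316  123   24   80 1513] c [ 442.2 -329.6] ang 166.3 lo [-51.  -12.3] hi [41.8 12.3] area 1513
[  0 243  16  27 234] c [ 487.9 -789.3] ang 160.3 lo [-16.3 -12.7] hi [26.5 11.6] area 234
```

View pics/w9.png

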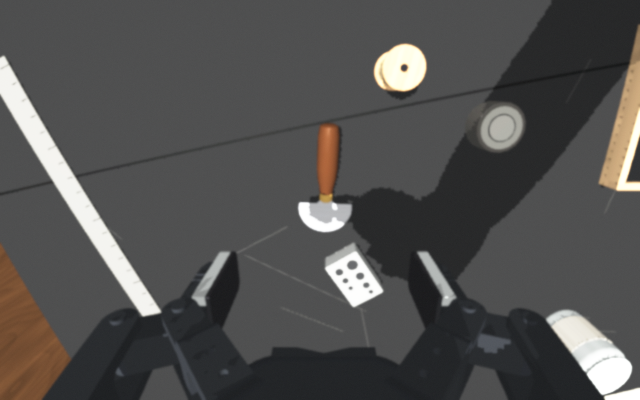

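>>> play_rows([
  {"dx": 0.001,"dy": 0.003,"dz": -0.04,"wx": 0,"wy": 0,"wz": -0.04},
  {"dx": 0.001,"dy": 0.003,"dz": -0.085,"wx": 0,"wy": 0,"wz": -0.04},
  {"dx": 0.001,"dy": 0.003,"dz": -0.13,"wx": 0,"wy": 0,"wz": -0.04},
  {"dx": 0.001,"dy": 0.003,"dz": -0.165,"wx": 0,"wy": 0,"wz": -0.04},
  {"dx": 0.001,"dy": 0.003,"dz": -0.185,"wx": 0,"wy": 0,"wz": -0.04},
  {"dx": 0.001,"dy": 0.003,"dz": -0.195,"wx": 0,"wy": 0,"wz": -0.04},
  {"dx": 0.001,"dy": 0.003,"dz": -0.202,"wx": 0,"wy": 0,"wz": -0.04},
  {"dx": 0.001,"dy": 0.003,"dz": -0.203,"wx": 0,"wy": 0,"wz": -0.04},
])

```text
t: 13.2
eef_pos: [451.5, -331.3, -24.1]
tcp_rot: [0.0, 0.119, 0.993, -0.0]
force: [-0.4, -0.6, -0.6]
grip_width: 85.4
gripper_force: 0.0
```

Run:
```python
from seg import *
state()
m,im,d,uv,Q=tool('w10.png')
c=im[uv[:,1],uv[:,0]].astype(int)
o=(c[:,0]-c[:,2]>20)&(abs(Q[:,1])<25)&(abs(Q[:,0])<100)&(Q[:,2]>15)&(Q[:,2]<70)
print('knife',o.sum(),np.percentile(Q[o],[1,50,99],axis=0).round(1).tolist())
```

```text
t 13.2 tcp [ 451.5 -331.3  -24.1] handle yaw -13.7 q [-0.63  0.51 -0.41  0.66 -0.   -0.39] F [-0.4 -0.6 -0.6] w 85.4 gf 0.0
knife 7121 [[-51.2, -13.3, 24.2], [-20.7, -0.3, 47.3], [37.6, 11.0, 52.0]]
```

Aligned (butt at -51, lateral centred). Close and lift.

>>> play_rows([
  {"dx": -0.001,"dy": 0,"dz": -0.001,"wx": 0,"wy": 0,"wz": 0},
  {"dx": -0.001,"dy": 0,"dz": -0.001,"wx": 0,"wy": 0,"wz": 0},
  {"dx": -0.001,"dy": 0,"dz": -0.001,"wx": 0,"wy": 0,"wz": 0},
  {"dx": -0.001,"dy": 0,"dz": -0.001,"wx": 0,"wy": 0,"wz": 0},
  {"dx": -0.001,"dy": 0,"dz": -0.001,"wx": 0,"wy": 0,"wz": 0},
  {"dx": -0.001,"dy": 0,"dz": -0.001,"wx": 0,"wy": 0,"wz": 0},
  {"dx": -0.001,"dy": 0,"dz": -0.001,"wx": 0,"wy": 0,"wz": 0},
  {"dx": -0.001,"dy": 0,"dz": -0.001,"wx": 0,"wy": 0,"wz": 0},
], jaw=-1)

```text
t: 14.05
eef_pos: [450.6, -332.2, -24.6]
tcp_rot: [0.001, 0.12, 0.993, -0.0]
force: [-0.6, -0.3, 4.6]
grip_width: 22.9
gripper_force: 59.8
```

>>> play_rows([
  {"dx": 0,"dy": 0,"dz": 0.005,"wx": 0,"wy": 0,"wz": 0},
  {"dx": 0,"dy": 0,"dz": 0.025,"wx": 0,"wy": 0,"wz": 0},
  {"dx": 0,"dy": 0,"dz": 0.06,"wx": 0,"wy": 0,"wz": 0},
  {"dx": 0,"dy": 0,"dz": 0.09,"wx": 0,"wy": 0,"wz": 0},
  {"dx": 0,"dy": 0,"dz": 0.115,"wx": 0,"wy": 0,"wz": 0},
  {"dx": 0,"dy": 0.02,"dz": 0.12,"wx": 0,"wy": 0,"wz": 0},
  {"dx": 0.001,"dy": 0.06,"dz": 0.12,"wx": 0,"wy": 0,"wz": 0.01},
  {"dx": 0.002,"dy": 0.105,"dz": 0.12,"wx": 0,"wy": 0,"wz": 0.02},
])

```text
t: 14.85
eef_pos: [451.4, -225.2, 94.1]
tcp_rot: [-0.0, 0.111, 0.994, 0.0]
force: [0.4, 1.0, -1.3]
grip_width: 22.6
gripper_force: 59.0
```

Run:
```python
from seg import *
state()
m,im,d,uv,Q=tool('w11.png')
c=im[uv[:,1],uv[:,0]].astype(int)
o=(c[:,0]-c[:,2]>20)&(abs(Q[:,1])<25)&(abs(Q[:,0])<100)&(Q[:,2]>15)&(Q[:,2]<70)
print('knife',o.sum(),np.percentile(Q[o],[1,50,99],axis=0).round(1).tolist())
P=Q[o];b=P[P[:,0]<-40];print('butt',b.mean(0).round(1)); f=P[P[:,0]>0];print('fwd',f.mean(0).round(1) if len(f) else None)
```

```text
t 14.85 tcp [ 451.4 -225.2   94.1] handle yaw -12.7 q [-0.46  0.3  -0.38  0.89  0.   -0.24] F [ 0.4  1.  -1.3] w 22.6 gf 59.0
knife 6965 [[-50.3, -11.4, 37.2], [-20.1, 0.2, 47.9], [37.9, 11.1, 52.7]]
butt [-45.9  -0.   47.8]
fwd [16.9  0.1 43.4]
```

>>> play_rows([
  {"dx": 0.002,"dy": 0.05,"dz": 0,"wx": 0,"wy": 0,"wz": 0.01},
  {"dx": 0.003,"dy": 0.1,"dz": 0,"wx": 0,"wy": 0,"wz": 0.02},
  {"dx": 0.004,"dy": 0.15,"dz": 0,"wx": 0,"wy": 0,"wz": 0.023},
  {"dx": 0.006,"dy": 0.2,"dz": 0,"wx": 0,"wy": 0,"wz": 0.023},
  {"dx": 0.008,"dy": 0.25,"dz": 0,"wx": 0,"wy": 0,"wz": 0.023},
  {"dx": 0.01,"dy": 0.3,"dz": 0,"wx": 0,"wy": 0,"wz": 0.023},
  {"dx": 0.0115,"dy": 0.345,"dz": 0,"wx": 0,"wy": 0,"wz": 0.023},
  {"dx": 0.0115,"dy": 0.38,"dz": 0,"wx": 0,"wy": 0,"wz": 0.023},
])

```text
t: 15.7
eef_pos: [461.7, 156.1, 93.7]
tcp_rot: [-0.001, 0.097, 0.995, -0.0]
force: [0.3, 0.2, -0.9]
grip_width: 22.8
gripper_force: 59.4
```

>>> play_rows([
  {"dx": 0,"dy": 0.017,"dz": 0,"wx": 0,"wy": 0,"wz": 0},
  {"dx": 0,"dy": 0.017,"dz": -0.02,"wx": 0,"wy": 0,"wz": 0},
  {"dx": 0,"dy": 0.017,"dz": -0.04,"wx": 0,"wy": 0,"wz": 0},
  {"dx": 0,"dy": 0.017,"dz": -0.05,"wx": 0,"wy": 0,"wz": 0},
  {"dx": 0,"dy": 0.017,"dz": -0.05,"wx": 0,"wy": 0,"wz": 0},
])

```text
t: 16.2
eef_pos: [460.9, 169.7, 42.7]
tcp_rot: [-0.002, 0.098, 0.995, -0.001]
force: [-0.3, 0.1, 0.1]
grip_width: 22.9
gripper_force: 59.4
```

Run:
```python
from seg import *
state()
m,im,d,uv,Q=tool('w12.png')
comps(m,blue(im),14,300)
```

```text
t 16.2 tcp [460.9 169.7  42.7] handle yaw -11.2 q [ 0.35  0.34 -0.49  0.75  0.    0.55] F [-0.3  0.1  0.1] w 22.9 gf 59.4
[ 299  138   59  100 2213] c [427.2 183.5] ang -162.4 lo [-55.2 -19.9] hi [24.6 22.6] area 2213
[ 429  151   71  146 2134] c [480.5 257.1] ang 164.9 lo [-69.4 -28.1] hi [48.5 10.2] area 2134
[ 538  187   93   99 1219] c [520.6 362.2] ang 168.9 lo [-43.1 -25.8] hi [40.7 29.1] area 1219
[153 197  89  81 933] c [462.8  68.8] ang -148.7 lo [-37.2 -35.3] hi [31.8 30. ] area 933
[450 234  35  72 559] c [534.7 269.4] ang 152.6 lo [-28.4  -5.9] hi [36.3  6.3] area 559
```

View pics/w12.png

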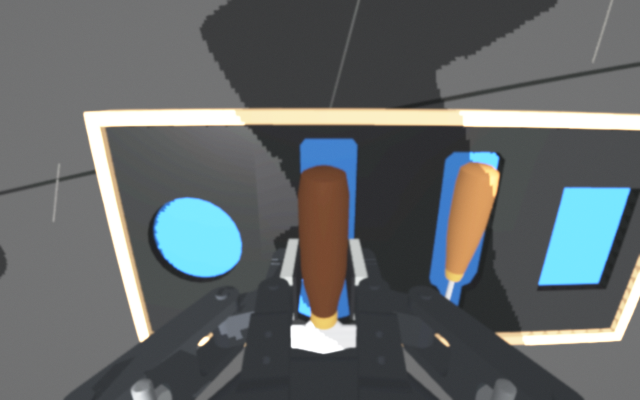

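>>> play_rows([
  {"dx": 0.0015,"dy": 0.0025,"dz": -0.012,"wx": 0,"wy": 0,"wz": 0},
  {"dx": 0.0015,"dy": 0.0025,"dz": -0.025,"wx": 0,"wy": 0,"wz": 0},
  {"dx": 0.0015,"dy": 0.0025,"dz": -0.035,"wx": 0,"wy": 0,"wz": 0},
  {"dx": 0.0015,"dy": 0.0025,"dz": -0.042,"wx": 0,"wy": 0,"wz": 0},
  {"dx": 0.0015,"dy": 0.0025,"dz": -0.047,"wx": 0,"wy": 0,"wz": 0},
  {"dx": 0.0015,"dy": 0.0025,"dz": -0.05,"wx": 0,"wy": 0,"wz": 0},
  {"dx": 0.0015,"dy": 0.0025,"dz": -0.051,"wx": 0,"wy": 0,"wz": 0},
  {"dx": 0.0015,"dy": 0.0025,"dz": -0.052,"wx": 0,"wy": 0,"wz": 0},
])

```text
t: 17.05
eef_pos: [465.2, 172.4, -7.1]
tcp_rot: [0.0, 0.098, 0.995, -0.0]
force: [-0.4, -1.3, 1.2]
grip_width: 22.7
gripper_force: 61.6
```

>>> play_rows([
  {"dx": 0,"dy": 0,"dz": 0,"wx": 0,"wy": 0,"wz": 0},
  {"dx": 0,"dy": 0,"dz": 0,"wx": 0,"wy": 0,"wz": 0},
])

```text
t: 17.25
eef_pos: [465.2, 172.4, -7.2]
tcp_rot: [0.0, 0.098, 0.995, -0.0]
force: [0.2, -1.8, -2.0]
grip_width: 23.0
gripper_force: 61.9
```

>>> play_rows([
  {"dx": -0.0015,"dy": 0,"dz": -0.001,"wx": 0,"wy": 0,"wz": 0},
  {"dx": -0.0015,"dy": 0,"dz": -0.002,"wx": 0,"wy": 0,"wz": 0},
  {"dx": -0.0015,"dy": 0,"dz": -0.0025,"wx": 0,"wy": 0,"wz": 0},
  {"dx": -0.0015,"dy": 0,"dz": -0.0025,"wx": 0,"wy": 0,"wz": 0},
])

```text
t: 17.65
eef_pos: [463.5, 172.7, -9.8]
tcp_rot: [-0.0, 0.098, 0.995, -0.0]
force: [0.4, -2.2, 1.1]
grip_width: 22.9
gripper_force: 62.0
```

>>> play_rows([
  {"dx": 0,"dy": 0,"dz": -0.001,"wx": 0,"wy": 0,"wz": 0},
  {"dx": 0,"dy": 0,"dz": -0.001,"wx": 0,"wy": 0,"wz": 0},
])

```text
t: 17.85
eef_pos: [463.5, 172.7, -10.6]
tcp_rot: [-0.0, 0.098, 0.995, -0.0]
force: [-1.1, -1.8, 3.8]
grip_width: 22.7
gripper_force: 62.3
```

>>> play_rows([
  {"dx": 0,"dy": 0,"dz": 0,"wx": 0,"wy": 0,"wz": 0},
  {"dx": 0,"dy": 0,"dz": 0,"wx": 0,"wy": 0,"wz": 0},
  {"dx": 0,"dy": 0,"dz": 0,"wx": 0,"wy": 0,"wz": 0},
  {"dx": 0,"dy": 0,"dz": 0.0,"wx": 0,"wy": 0,"wz": 0},
  {"dx": 0,"dy": 0,"dz": 0.02,"wx": 0,"wy": 0,"wz": 0},
  {"dx": 0,"dy": 0,"dz": 0.06,"wx": 0,"wy": 0,"wz": 0},
  {"dx": 0,"dy": 0,"dz": 0.1,"wx": 0,"wy": 0,"wz": 0},
  {"dx": 0,"dy": 0,"dz": 0.14,"wx": 0,"wy": 0,"wz": 0},
], jaw=0.2)

```text
t: 18.65
eef_pos: [463.8, 174.3, 130.9]
tcp_rot: [-0.0, 0.098, 0.995, 0.002]
force: [1.8, 0.4, -0.3]
grip_width: 50.9
gripper_force: 0.0
```

Run:
```python
from seg import *
state()
m,im,d,uv,Q=tool('w13.png')
W=world(m,uv,d[uv[:,1],uv[:,0]])
th=np.radians(-11.4)
def prof(hx,hy,name,half):
    e=np.array([np.cos(th),np.sin(th)]);f=np.array([-e[1],e[0]])
    r=W[:,:2]-[hx,hy];a=r@e;b=r@f
    for s in (-35,-20,0,15,25,45,60):
        j=(abs(a-s)<3)&(abs(b)<half)&(W[:,2]<80)
        if j.sum()>5: print(name,s,'zmax',np.percentile(W[j,2],95).round(1),'lat of top',b[j&(W[:,2]>np.percentile(W[j,2],60))].mean().round(1))
prof(463,172,'knife',15);prof(482,266.5,'awl',15)
mt=bot.camera_model('top');it,_=bot.grab_frame('top')
fg=(it.max(2)>60);fg[:,:325]=0
comps(mt,fg,12,60)
```

```text
t 18.65 tcp [463.8 174.3 130.9] handle yaw -11.2 q [ 0.36  0.25 -0.35  0.97  0.    0.55] F [ 1.8  0.4 -0.3] w 50.9 gf 0.0
knife -35 zmax 42.0 lat of top 0.0
knife -20 zmax 40.8 lat of top 0.6
knife 0 zmax 38.6 lat of top 1.0
knife 15 zmax 35.9 lat of top 0.7
knife 25 zmax 32.6 lat of top 1.2
knife 45 zmax 24.3 lat of top -0.1
knife 60 zmax 22.3 lat of top -0.7
awl -35 zmax 41.9 lat of top -1.4
awl -20 zmax 41.2 lat of top -1.3
awl 0 zmax 38.9 lat of top -1.7
awl 15 zmax 35.9 lat of top -2.6
awl 25 zmax 33.5 lat of top -3.1
awl 45 zmax 28.1 lat of top -3.9
awl 60 zmax 22.8 lat of top 0.6
[  325     0   315   400 45435] c [ 856.9 -679.8] ang -145.4 lo [-681.7 -484.9] hi [861.5 609.1] area 45435
[434 110  38  21 499] c [ 830.6 -415.2] ang 103.7 lo [-61.4 -21.7] hi [58.4 21.1] area 499
[413 119  16  18 244] c [ 807.5 -315.3] ang 174.4 lo [-28.3 -23.6] hi [27.6 22.9] area 244
[325 123  19  34 517] c [774.8 -48.7] ang 176.4 lo [-51.4 -24.1] hi [51.4 30.8] area 517
[ 508  145   52  169 2198] c [ 491.3 -636. ] ang -171.4 lo [-258.7  -20.9] hi [247.2  20.6] area 2198
[418 181  26  31 517] c [ 596.5 -328.9] ang -162.0 lo [-42.  -29.4] hi [41.1 29.5] area 517
[360 242  21  21 354] c [ 438.7 -144.1] ang 145.3 lo [-30.1 -29.2] hi [30.5 29.1] area 354
[397 270  21  19 310] c [ 359.1 -245.3] ang 109.3 lo [-29.6 -25.2] hi [30.8 25.8] area 310
[325 374  41  26 773] c [ 71.2 -63.2] ang 72.8 lo [-59.5 -40.5] hi [62.4 34.8] area 773
```

View pics/w13.png

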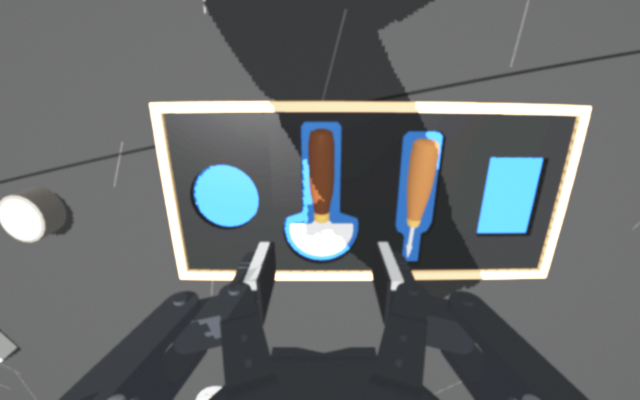

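>>> play_rows([
  {"dx": -0.003,"dy": -0.03,"dz": 0.03,"wx": 0,"wy": 0,"wz": 0.145},
  {"dx": -0.006,"dy": -0.07,"dz": 0.05,"wx": 0,"wy": 0,"wz": 0.29},
  {"dx": -0.01,"dy": -0.11,"dz": 0.05,"wx": 0,"wy": 0,"wz": 0.435},
  {"dx": -0.014,"dy": -0.15,"dz": 0.05,"wx": 0,"wy": 0,"wz": 0.58},
  {"dx": -0.018,"dy": -0.19,"dz": 0.05,"wx": 0,"wy": 0,"wz": 0.725},
  {"dx": -0.022,"dy": -0.23,"dz": 0.05,"wx": 0,"wy": 0,"wz": 0.87},
  {"dx": -0.026,"dy": -0.27,"dz": 0.05,"wx": 0,"wy": 0,"wz": 1.015},
  {"dx": -0.026,"dy": -0.3,"dz": 0.05,"wx": 0,"wy": 0,"wz": 1.16},
], jaw=1)

```text
t: 19.55
eef_pos: [437.9, -126.8, 178.9]
tcp_rot: [0.001, -0.441, 0.898, 0.001]
force: [1.2, -0.4, -0.3]
grip_width: 85.6
gripper_force: 0.0
```

>>> play_rows([
  {"dx": 0,"dy": -0.015,"dz": 0,"wx": 0,"wy": 0,"wz": 0.145},
  {"dx": 0,"dy": -0.017,"dz": 0,"wx": 0,"wy": 0,"wz": 0.29},
  {"dx": 0,"dy": -0.017,"dz": 0,"wx": 0,"wy": 0,"wz": 0.411},
  {"dx": 0,"dy": -0.017,"dz": 0,"wx": 0,"wy": 0,"wz": 0.411},
  {"dx": 0,"dy": -0.017,"dz": 0,"wx": 0,"wy": 0,"wz": 0.411},
])

```text
t: 20.05
eef_pos: [438.1, -142.5, 178.9]
tcp_rot: [0.001, -0.611, 0.791, 0.0]
force: [0.7, -0.2, 0.0]
grip_width: 85.6
gripper_force: 0.0
```

Run:
```python
from seg import *
state()
m,im,d,uv,Q=tool('w14.png')
W=world(m,uv,d[uv[:,1],uv[:,0]])
k=(np.hypot(W[:,0]-438,W[:,1]+142)<50)&(W[:,2]>27)&(W[:,2]<34)
T=W[k];print(k.sum(),T.mean(0).round(1),np.percentile(T,[1,50,99],axis=0).round(1).tolist())
(c,r)=cv2.minEnclosingCircle(T[:,:2].astype(np.float32));print('circle',c,r)
print(bot.search_frame('wrist','weight_centre')[:1])
# finger tip at w=51 from w13 (TCP 463.8 174.3 130.9 yaw -11.2): use same camera-in-tool geometry
d=np.load('w13.npy') if 0 else np.load('pics/w13.npy') if __import__('os').path.exists('pics/w13.npy') else np.load('w13.npy')
im=cv2.imread('pics/w13.png');v,u=np.nonzero(d>0)
s=bot.sense();w,x,y,z=s['tcp_rot'];a=np.arctan2(1-2*(x*x+z*z),2*(x*y-w*z))-np.pi/2
A=np.array([[np.cos(a),np.sin(a),0],[-np.sin(a),np.cos(a),0],[0,0,1]])
q=(world(m,np.c_[u,v],d[v,u])-s['eef_pos'])@A.T
k=(abs(q[:,0]+11)<3)&(q[:,2]>20)&(q[:,2]<80)&(abs(q[:,1])<60)
print(np.percentile(q[k],[0.5,2,50,99],axis=0).round(1).tolist())
```

```text
t 20.05 tcp [ 438.1 -142.5  178.9] handle yaw 75.4 q [-0.32  0.16 -0.33  1.08  0.   -1.63] F [ 0.7 -0.2  0. ] w 85.6 gf 0.0
1793 [ 439.5 -142.6   30.5] [[415.0, -166.8, 28.3], [439.4, -142.8, 30.6], [464.3, -117.0, 32.4]]
circle (439.54766845703125, -141.76243591308594) 27.000003814697266
[{'box': [298.1, 144.2, 347.5, 193.9], 'score': 0.59}]
[[-13.9, -56.1, 34.9], [-13.7, -51.5, 36.5], [-11.3, 24.8, 67.7], [-8.2, 52.7, 79.9]]
```

>>> play_rows([
  {"dx": 0.0015,"dy": 0,"dz": -0.04,"wx": 0,"wy": 0,"wz": 0},
  {"dx": 0.0015,"dy": 0,"dz": -0.085,"wx": 0,"wy": 0,"wz": 0},
  {"dx": 0.0015,"dy": 0,"dz": -0.13,"wx": 0,"wy": 0,"wz": 0},
  {"dx": 0.0015,"dy": 0,"dz": -0.165,"wx": 0,"wy": 0,"wz": 0},
  {"dx": 0.0015,"dy": 0,"dz": -0.185,"wx": 0,"wy": 0,"wz": 0},
  {"dx": 0.0015,"dy": 0,"dz": -0.197,"wx": 0,"wy": 0,"wz": 0},
  {"dx": 0.0015,"dy": 0,"dz": -0.205,"wx": 0,"wy": 0,"wz": 0},
  {"dx": 0.0015,"dy": 0,"dz": -0.207,"wx": 0,"wy": 0,"wz": 0},
])

```text
t: 20.95
eef_pos: [439.0, -142.7, -28.4]
tcp_rot: [-0.0, -0.612, 0.791, 0.0]
force: [-0.1, 0.2, 1.0]
grip_width: 85.2
gripper_force: 0.0
```

>>> play_rows([
  {"dx": 0,"dy": 0,"dz": 0,"wx": 0,"wy": 0,"wz": 0},
  {"dx": 0,"dy": 0,"dz": 0,"wx": 0,"wy": 0,"wz": 0},
  {"dx": 0,"dy": 0,"dz": 0,"wx": 0,"wy": 0,"wz": 0},
  {"dx": 0,"dy": 0,"dz": 0,"wx": 0,"wy": 0,"wz": 0},
  {"dx": 0,"dy": 0,"dz": 0,"wx": 0,"wy": 0,"wz": 0},
  {"dx": 0,"dy": 0,"dz": 0,"wx": 0,"wy": 0,"wz": 0},
], jaw=-1)

```text
t: 21.55
eef_pos: [439.6, -143.1, -26.6]
tcp_rot: [0.0, -0.612, 0.791, -0.001]
force: [-1.1, 1.1, 5.4]
grip_width: 52.2
gripper_force: 62.5
```

>>> play_rows([
  {"dx": 0,"dy": 0,"dz": 0.003,"wx": 0,"wy": 0,"wz": 0},
  {"dx": 0,"dy": 0,"dz": 0.01,"wx": 0,"wy": 0,"wz": 0},
  {"dx": 0,"dy": 0,"dz": 0.025,"wx": 0,"wy": 0,"wz": 0},
  {"dx": 0,"dy": 0,"dz": 0.045,"wx": 0,"wy": 0,"wz": 0},
  {"dx": 0,"dy": 0,"dz": 0.06,"wx": 0,"wy": 0,"wz": 0},
  {"dx": 0,"dy": 0,"dz": 0.06,"wx": 0,"wy": 0,"wz": 0},
])

```text
t: 22.15
eef_pos: [440.8, -143.6, 34.1]
tcp_rot: [0.001, -0.612, 0.791, -0.002]
force: [0.5, -0.6, -6.7]
grip_width: 52.0
gripper_force: 64.5
```

Run:
```python
from seg import *
state()
m,im,d,uv,Q=tool('w15.png')
k=(abs(Q[:,0])<40)&(abs(Q[:,1])<24)&(Q[:,2]>45)&(Q[:,2]<70)&(Q[:,0]>-30)
T=Q[k];print(k.sum(),np.percentile(T,[1,50,99],axis=0).round(1).tolist())
A=np.c_[T[:,:2],np.ones(len(T))];T2=T[abs(T[:,2]-np.median(T[:,2]))<4];A=np.c_[T2[:,:2],np.ones(len(T2))];print('plane',np.linalg.lstsq(A,T2[:,2],rcond=None)[0].round(3),T2.min(0).round(1),T2.max(0).round(1))
b=(abs(Q[:,0]+11)<3)&(abs(Q[:,1])>24)&(abs(Q[:,1])<45)&(Q[:,2]>20)&(Q[:,2]<80);print('fing',np.percentile(Q[b],[.5,2,50],axis=0).round(1).tolist())
```

```text
t 22.15 tcp [ 440.8 -143.6   34.1] handle yaw 75.5 q [-0.31  0.3  -0.57  0.69 -0.   -1.63] F [ 0.5 -0.6 -6.7] w 52.0 gf 64.5
9810 [[-24.7, -23.1, 46.1], [-3.7, -0.1, 57.1], [26.0, 23.1, 58.7]]
plane [ 1.5000e-02 -2.0000e-03  5.7096e+01] [-25.4 -24.   53.1] [28.5 24.  60. ]
fing [[-13.9, -39.3, 34.7], [-13.7, -38.2, 36.2], [-11.2, -24.1, 65.2]]
```

>>> play_rows([
  {"dx": 0.002,"dy": 0.02,"dz": 0.01,"wx": 0,"wy": 0,"wz": 0},
  {"dx": 0.005,"dy": 0.055,"dz": 0.01,"wx": 0,"wy": 0,"wz": 0},
  {"dx": 0.009,"dy": 0.095,"dz": 0.01,"wx": 0,"wy": 0,"wz": 0},
  {"dx": 0.013,"dy": 0.135,"dz": 0.01,"wx": 0,"wy": 0,"wz": 0},
  {"dx": 0.017,"dy": 0.175,"dz": 0.01,"wx": 0,"wy": 0,"wz": 0},
  {"dx": 0.02,"dy": 0.205,"dz": 0.01,"wx": 0,"wy": 0,"wz": 0},
  {"dx": 0.02,"dy": 0.2175,"dz": 0,"wx": 0,"wy": 0,"wz": 0},
  {"dx": 0.02,"dy": 0.2175,"dz": 0,"wx": 0,"wy": 0,"wz": 0},
])

```text
t: 23.0
eef_pos: [457.2, 75.6, 30.2]
tcp_rot: [-0.002, -0.613, 0.79, 0.001]
force: [-0.5, -0.9, -6.4]
grip_width: 52.3
gripper_force: 64.9
```

>>> play_rows([
  {"dx": 0,"dy": 0,"dz": 0,"wx": 0,"wy": 0,"wz": 0},
])

```text
t: 23.1
eef_pos: [457.5, 73.7, 31.0]
tcp_rot: [-0.002, -0.612, 0.791, 0.0]
force: [-0.2, -0.6, -6.3]
grip_width: 52.5
gripper_force: 64.9
```

Run:
```python
from seg import *
state()
m,im,d,uv,Q=tool('w16.png')
comps(m,blue(im),14,150)
```

```text
t 23.1 tcp [457.5  73.7  31. ] handle yaw 75.5 q [ 0.16  0.31 -0.57  0.69 -0.   -1.16] F [-0.2 -0.6 -6.3] w 52.5 gf 64.9
[ 267  177  102   67 3509] c [460.7  60.7] ang 172.4 lo [-33.7 -25.9] hi [34.8 18.4] area 3509
[358 319  28  10 218] c [442.2 169.2] ang 166.2 lo [-12.   -4.5] hi [9.3 4.7] area 218
```

View pics/w16.png

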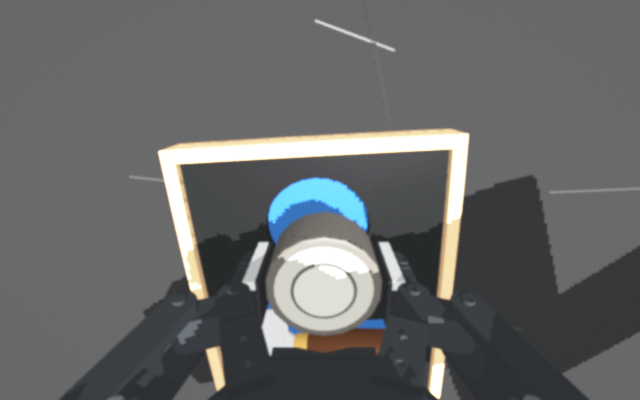

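>>> play_rows([
  {"dx": 0.0035,"dy": 0.001,"dz": -0.005,"wx": 0,"wy": 0,"wz": 0},
  {"dx": 0.0035,"dy": 0.001,"dz": -0.015,"wx": 0,"wy": 0,"wz": 0},
  {"dx": 0.0035,"dy": 0.001,"dz": -0.025,"wx": 0,"wy": 0,"wz": 0},
  {"dx": 0.0035,"dy": 0.001,"dz": -0.032,"wx": 0,"wy": 0,"wz": 0},
  {"dx": 0.0035,"dy": 0.001,"dz": -0.037,"wx": 0,"wy": 0,"wz": 0},
  {"dx": 0.0035,"dy": 0.001,"dz": -0.04,"wx": 0,"wy": 0,"wz": 0},
  {"dx": 0.0035,"dy": 0.001,"dz": -0.0415,"wx": 0,"wy": 0,"wz": 0},
  {"dx": 0.0035,"dy": 0.001,"dz": -0.0415,"wx": 0,"wy": 0,"wz": 0},
])

```text
t: 23.95
eef_pos: [462.3, 75.4, -9.1]
tcp_rot: [-0.0, -0.612, 0.791, 0.0]
force: [-2.0, -0.3, -3.8]
grip_width: 51.9
gripper_force: 67.9
```

>>> play_rows([
  {"dx": 0,"dy": 0,"dz": 0,"wx": 0,"wy": 0,"wz": 0},
  {"dx": 0,"dy": 0,"dz": 0,"wx": 0,"wy": 0,"wz": 0},
])

```text
t: 24.15
eef_pos: [462.4, 75.4, -9.1]
tcp_rot: [-0.0, -0.612, 0.791, 0.0]
force: [-2.9, -0.6, -3.2]
grip_width: 52.3
gripper_force: 68.0
```

>>> play_rows([
  {"dx": -0.001,"dy": 0,"dz": -0.001,"wx": 0,"wy": 0,"wz": 0},
  {"dx": -0.001,"dy": 0,"dz": -0.002,"wx": 0,"wy": 0,"wz": 0},
  {"dx": -0.001,"dy": 0,"dz": -0.002,"wx": 0,"wy": 0,"wz": 0},
])

```text
t: 24.45
eef_pos: [462.5, 75.5, -10.2]
tcp_rot: [0.001, -0.612, 0.791, -0.001]
force: [-3.4, -1.2, 6.1]
grip_width: 51.9
gripper_force: 75.0
```

>>> play_rows([
  {"dx": 0,"dy": 0,"dz": -0.001,"wx": 0,"wy": 0,"wz": 0},
  {"dx": 0,"dy": 0,"dz": -0.001,"wx": 0,"wy": 0,"wz": 0},
])

```text
t: 24.65
eef_pos: [462.6, 75.5, -10.6]
tcp_rot: [0.001, -0.612, 0.791, -0.001]
force: [-5.7, -0.6, 12.2]
grip_width: 52.2
gripper_force: 79.4
```

Run:
```python
from seg import *
state()
m,im,d,uv,Q=tool('w17.png')
k=(abs(Q[:,1])<24)&(Q[:,2]>45)&(Q[:,2]<70)&(abs(Q[:,0])<35)
T=Q[k];md=np.median(T[:,2][T[:,0]>-15]);T2=T[abs(T[:,2]-md)<2.5];A=np.c_[T2[:,:2],np.ones(len(T2))];print('plane',np.linalg.lstsq(A,T2[:,2],rcond=None)[0].round(3),np.percentile(T2,[.5,99.5],axis=0).round(1).tolist())
f=(abs(Q[:,1])<70)&(Q[:,0]>-70)&(Q[:,0]<-36)&(Q[:,2]<45)
print('foam z',np.median(Q[f,2]).round(1))
b=(abs(Q[:,0]+11)<3)&(abs(Q[:,1])>24)&(abs(Q[:,1])<45)&(Q[:,2]<80)
for s in(-1,1):
  j=b&(Q[:,1]*s>0);print('fing',s,np.percentile(Q[j],[.5,2,5,50],axis=0).round(1).tolist())
bl=blue(im)[uv[:,1],uv[:,0]]>0;print('blue',bl.sum(),np.percentile(Q[bl],[1,50,99],axis=0).round(1).tolist())
```

```text
t 24.65 tcp [462.6  75.5 -10.6] handle yaw 75.5 q [ 0.16  0.37 -0.62  0.58 -0.   -1.16] F [-5.7 -0.6 12.2] w 52.2 gf 79.4
plane [ 9.0000e-03 -1.0000e-03  5.7179e+01] [[-24.3, -23.5, 55.0], [26.8, 23.5, 58.9]]
foam z 32.6
fing -1 [[-13.9, -44.8, 23.9], [-13.8, -43.6, 24.3], [-13.5, -41.2, 24.9], [-11.2, -30.9, 56.6]]
fing 1 [[-13.9, 24.2, 23.8], [-13.8, 25.4, 24.2], [-13.5, 25.8, 24.8], [-11.2, 30.4, 56.9]]
blue 2837 [[-34.4, -32.4, 23.5], [-20.9, 3.6, 24.8], [93.5, 78.0, 33.2]]
```

Run:
```python
from seg import *
d=np.load('w17.npy');im=cv2.cvtColor(cv2.imread('pics/w17.png'),cv2.COLOR_BGR2RGB)
m=bot.camera_model('wrist');s=bot.sense();w,x,y,z=s['tcp_rot'];a=np.arctan2(1-2*(x*x+z*z),2*(x*y-w*z))-np.pi/2
A=np.array([[np.cos(a),np.sin(a),0],[-np.sin(a),np.cos(a),0],[0,0,1]])
v,u=np.nonzero(blue(im));P=(atz(m,np.c_[u,v],14)-s['eef_pos'])@A.T
for c in range(-38,-6,4):
  j=(abs(P[:,0]-c)<1)&(abs(P[:,1])<50)
  if j.sum()>3: print('blue',c,P[j,1].min().round(1),P[j,1].max().round(1))
print(P[abs(P[:,1])<45][:,0].min())
# finger outline: depth jump view, points near fingers between foam and pads
v,u=np.nonzero(d>0);Q=(world(m,np.c_[u,v],d[v,u])-s['eef_pos'])@A.T
for h in range(30,50,2):
  j=(abs(Q[:,2]-h)<1)&(abs(Q[:,1])>22)&(abs(Q[:,1])<60)&(Q[:,0]>-16)&(Q[:,0]<16)
  print(h,j.sum(),[np.percentile(Q[j&(Q[:,1]*s>0),1],[1,99]).round(1).tolist() if (j&(Q[:,1]*s>0)).any() else None for s in(-1,1)])
cv2.imwrite('pics/w17c.png',cv2.resize(cv2.cvtColor(im,cv2.COLOR_RGB2BGR)[150:350,180:460],None,fx=2.8,fy=2.8,interpolation=cv2.INTER_CUBIC))
```

```text
blue -30 -14.9 16.1
blue -26 -21.3 21.4
blue -22 -25.7 25.8
blue -18 -29.1 29.2
blue -14 -31.5 31.6
blue -10 -32.3 32.9
-32.404230952811936
30 15 [[-39.0, -22.3], [22.2, 55.6]]
32 2354 [[-59.8, -26.5], [31.6, 59.8]]
34 1484 [[-59.8, -26.4], [26.1, 59.7]]
36 80 [[-32.8, -22.3], [22.3, 43.7]]
38 107 [[-38.3, -22.4], [22.6, 37.5]]
40 105 [[-38.6, -22.8], [22.3, 37.8]]
42 132 [[-39.7, -22.8], [22.4, 38.7]]
44 137 [[-39.6, -22.2], [22.6, 38.8]]
46 147 [[-39.7, -22.4], [22.9, 39.1]]
48 140 [[-40.0, -22.4], [22.2, 39.3]]
```

View pics/w17c.png

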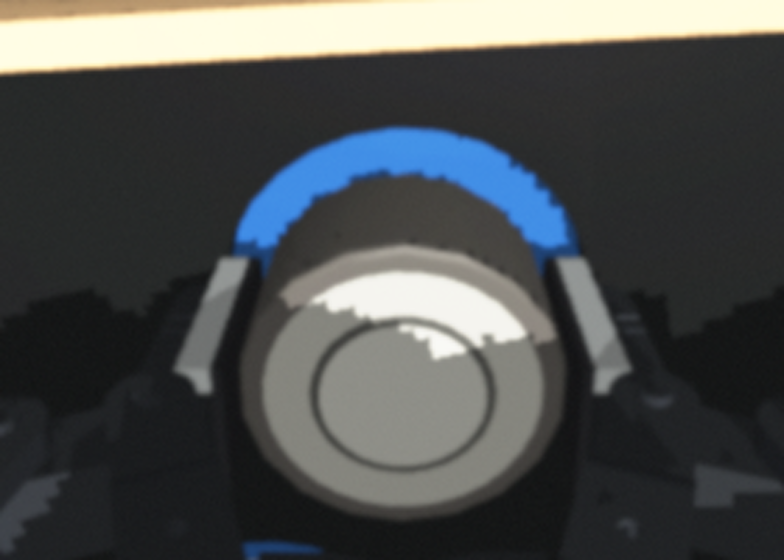

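>>> play_rows([
  {"dx": 0,"dy": 0,"dz": 0.001,"wx": 0,"wy": 0,"wz": 0},
  {"dx": 0,"dy": 0,"dz": 0.001,"wx": 0,"wy": 0,"wz": 0},
  {"dx": 0,"dy": 0,"dz": 0.001,"wx": 0,"wy": 0,"wz": 0},
], jaw=0.5)

```text
t: 25.0
eef_pos: [462.5, 75.7, -10.9]
tcp_rot: [0.001, -0.612, 0.791, -0.0]
force: [0.1, 0.8, -0.4]
grip_width: 64.2
gripper_force: 0.0
```

Run:
```python
from seg import *
state()
m,im,d,uv,Q=tool('w18.png');z0=bot.sense()['eef_pos'][2]
k=(abs(Q[:,1])<22)&(Q[:,2]>45)&(Q[:,2]<70)&(abs(Q[:,0])<22)
T=Q[k];md=np.median(T[:,2][T[:,0]>-15]);T2=T[abs(T[:,2]-md)<2.5];A=np.c_[T2[:,:2],np.ones(len(T2))];p=np.linalg.lstsq(A,T2[:,2],rcond=None)[0];print('plane',p.round(3),'abs',(p[2]+z0).round(1))
```

```text
t 25.0 tcp [462.5  75.7 -10.9] handle yaw 75.5 q [ 0.16  0.37 -0.62  0.58  0.   -1.16] F [ 0.1  0.8 -0.4] w 64.2 gf 0.0
plane [7.0000e-03 1.0000e-03 5.5622e+01] abs 44.6
```

>>> play_rows([
  {"dx": 0,"dy": 0,"dz": 0.015,"wx": 0,"wy": 0,"wz": 0},
  {"dx": 0,"dy": 0,"dz": 0.05,"wx": 0,"wy": 0,"wz": 0},
  {"dx": 0,"dy": 0,"dz": 0.095,"wx": 0,"wy": 0,"wz": 0},
  {"dx": 0.01,"dy": -0.02,"dz": 0.13,"wx": 0,"wy": 0,"wz": -0.1},
  {"dx": 0.022,"dy": -0.06,"dz": 0.16,"wx": 0,"wy": 0,"wz": -0.22},
  {"dx": 0.035,"dy": -0.1,"dz": 0.175,"wx": 0,"wy": 0,"wz": -0.34},
  {"dx": 0.049,"dy": -0.145,"dz": 0.185,"wx": 0,"wy": 0,"wz": -0.46},
  {"dx": 0.062,"dy": -0.19,"dz": 0.19,"wx": 0,"wy": 0,"wz": -0.58},
], jaw=0.5)

```text
t: 25.85
eef_pos: [524.9, -116.2, 180.2]
tcp_rot: [0.001, -0.359, 0.934, -0.001]
force: [1.1, 0.3, -0.6]
grip_width: 63.9
gripper_force: 0.0
```

>>> play_rows([
  {"dx": 0.013,"dy": -0.045,"dz": 0,"wx": 0,"wy": 0,"wz": -0.12},
  {"dx": 0.026,"dy": -0.09,"dz": 0,"wx": 0,"wy": 0,"wz": -0.24},
  {"dx": 0.038,"dy": -0.135,"dz": 0,"wx": 0,"wy": 0,"wz": -0.34},
  {"dx": 0.05,"dy": -0.175,"dz": 0,"wx": 0,"wy": 0,"wz": -0.39},
  {"dx": 0.06,"dy": -0.205,"dz": 0,"wx": 0,"wy": 0,"wz": -0.39},
  {"dx": 0.063,"dy": -0.212,"dz": 0,"wx": 0,"wy": 0,"wz": -0.39},
  {"dx": 0.063,"dy": -0.212,"dz": 0,"wx": 0,"wy": 0,"wz": -0.39},
], jaw=1)

```text
t: 26.55
eef_pos: [586.6, -327.3, 177.7]
tcp_rot: [-0.0, -0.172, 0.985, 0.001]
force: [-0.6, 1.1, 0.8]
grip_width: 85.5
gripper_force: 0.0
```

Run:
```python
from seg import *
state()
m,im,d,uv,Q=tool('w19.png')
W=world(m,uv,d[uv[:,1],uv[:,0]])
k=(np.hypot(W[:,0]-595,W[:,1]+326)<55)&(W[:,2]>21)&(W[:,2]<30)
T=W[k];print(k.sum(),T.mean(0).round(1));print(cv2.minAreaRect(T[:,:2].astype(np.float32)))
print(bot.search_frame('wrist','block_centre')[:1], uv[k].min(0),uv[k].max(0))
```

```text
t 26.55 tcp [ 586.6 -327.3  177.7] handle yaw 19.8 q [-0.51  0.53  0.22  1.26  0.   -0.86] F [-0.6  1.1  0.8] w 85.5 gf 0.0
2419 [ 595.3 -326.4   25.1]
((596.9951171875, -326.0304260253906), (70.42598724365234, 44.09394073486328), 20.8371524810791)
[{'box': [300.1, 147.4, 345.7, 209.8], 'score': 0.62}] [301 147] [341 207]
```

>>> play_rows([
  {"dx": 0.01,"dy": 0.001,"dz": -0.04,"wx": 0,"wy": 0,"wz": 0.014},
  {"dx": 0.01,"dy": 0.001,"dz": -0.085,"wx": 0,"wy": 0,"wz": 0.014},
  {"dx": 0.01,"dy": 0.001,"dz": -0.13,"wx": 0,"wy": 0,"wz": 0.014},
  {"dx": 0.01,"dy": 0.001,"dz": -0.165,"wx": 0,"wy": 0,"wz": 0.014},
  {"dx": 0.01,"dy": 0.001,"dz": -0.183,"wx": 0,"wy": 0,"wz": 0.014},
  {"dx": 0.01,"dy": 0.001,"dz": -0.193,"wx": 0,"wy": 0,"wz": 0.014},
  {"dx": 0.01,"dy": 0.001,"dz": -0.199,"wx": 0,"wy": 0,"wz": 0.014},
  {"dx": 0.01,"dy": 0.001,"dz": -0.2,"wx": 0,"wy": 0,"wz": 0.014},
])

```text
t: 27.45
eef_pos: [597.1, -325.0, -20.7]
tcp_rot: [0.0, -0.18, 0.984, -0.0]
force: [-0.6, 0.0, 0.4]
grip_width: 85.4
gripper_force: 0.0
```

>>> play_rows([
  {"dx": 0,"dy": 0,"dz": 0,"wx": 0,"wy": 0,"wz": 0},
])

```text
t: 27.55
eef_pos: [597.7, -325.7, -19.8]
tcp_rot: [0.001, -0.18, 0.984, -0.001]
force: [0.2, 0.1, 0.5]
grip_width: 85.6
gripper_force: 0.0
```

Run:
```python
from seg import *
state()
m,im,d,uv,Q=tool('w20.png');z0=bot.sense()['eef_pos'][2]
k=(abs(Q[:,1])<35)&(Q[:,2]+z0>21)&(Q[:,2]+z0<30)&(abs(Q[:,0])<45)
print(k.sum(),np.percentile(Q[k],[1,50,99],axis=0).round(1).tolist(),cv2.minAreaRect(Q[k][:,:2].astype(np.float32)))
```

```text
t 27.55 tcp [ 597.7 -325.7  -19.8] handle yaw 20.7 q [-0.5   0.67 -0.06  0.83  0.   -0.86] F [0.2 0.1 0.5] w 85.6 gf 0.0
11741 [[-35.6, -21.7, 42.4], [-6.3, 0.1, 45.1], [32.9, 22.0, 46.4]] ((-0.8646354675292969, 0.2455902099609375), (45.41429901123047, 70.88760375976562), 89.92903900146484)
```

>>> play_rows([
  {"dx": -0.001,"dy": 0,"dz": -0.003,"wx": 0,"wy": 0,"wz": 0},
  {"dx": -0.001,"dy": 0,"dz": -0.003,"wx": 0,"wy": 0,"wz": 0},
  {"dx": -0.001,"dy": 0,"dz": -0.003,"wx": 0,"wy": 0,"wz": 0},
  {"dx": -0.001,"dy": 0,"dz": -0.003,"wx": 0,"wy": 0,"wz": 0},
  {"dx": -0.001,"dy": 0,"dz": -0.003,"wx": 0,"wy": 0,"wz": 0},
  {"dx": -0.001,"dy": 0,"dz": -0.003,"wx": 0,"wy": 0,"wz": 0},
  {"dx": -0.001,"dy": 0,"dz": -0.003,"wx": 0,"wy": 0,"wz": 0},
], jaw=-1)

```text
t: 28.3
eef_pos: [596.1, -326.1, -23.6]
tcp_rot: [0.0, -0.18, 0.984, -0.001]
force: [-0.5, -2.8, 4.2]
grip_width: 43.8
gripper_force: 64.8
```

>>> play_rows([
  {"dx": 0,"dy": 0,"dz": 0.003,"wx": 0,"wy": 0,"wz": 0},
  {"dx": 0,"dy": 0,"dz": 0.01,"wx": 0,"wy": 0,"wz": 0},
  {"dx": 0,"dy": 0,"dz": 0.025,"wx": 0,"wy": 0,"wz": 0},
  {"dx": 0,"dy": 0,"dz": 0.045,"wx": 0,"wy": 0,"wz": 0},
  {"dx": 0,"dy": 0,"dz": 0.07,"wx": 0,"wy": 0,"wz": 0},
  {"dx": 0,"dy": 0,"dz": 0.085,"wx": 0,"wy": 0,"wz": 0},
  {"dx": 0,"dy": 0,"dz": 0.085,"wx": 0,"wy": 0,"wz": 0},
])

```text
t: 29.0
eef_pos: [597.0, -325.9, 62.7]
tcp_rot: [0.001, -0.18, 0.984, -0.001]
force: [0.9, 0.1, -5.4]
grip_width: 43.3
gripper_force: 63.7
```

Run:
```python
from seg import *
state()
m,im,d,uv,Q=tool('w21.png')
k=(abs(Q[:,1])<21)&(Q[:,2]>38)&(Q[:,2]<55)&(abs(Q[:,0])<45)
T=Q[k];md=np.median(T[:,2]);T2=T[abs(T[:,2]-md)<3];A=np.c_[T2[:,:2],np.ones(len(T2))];print('plane',np.linalg.lstsq(A,T2[:,2],rcond=None)[0].round(3),cv2.minAreaRect(T2[:,:2].astype(np.float32)))
```

```text
t 29.0 tcp [ 597.  -325.9   62.7] handle yaw 20.7 q [-0.5   0.6   0.04  1.    0.   -0.86] F [ 0.9  0.1 -5.4] w 43.3 gf 63.7
plane [ 5.0000e-03 -1.0000e-03  4.8875e+01] ((1.0645484924316406, -0.001483917236328125), (41.99734115600586, 70.81988525390625), 89.9888916015625)
```

>>> play_rows([
  {"dx": -0.002,"dy": 0.02,"dz": 0.01,"wx": 0,"wy": 0,"wz": 0},
  {"dx": -0.007,"dy": 0.06,"dz": 0.02,"wx": 0,"wy": 0,"wz": -0.04},
  {"dx": -0.012,"dy": 0.105,"dz": 0.02,"wx": 0,"wy": 0,"wz": -0.08},
  {"dx": -0.017,"dy": 0.15,"dz": 0.02,"wx": 0,"wy": 0,"wz": -0.12},
  {"dx": -0.023,"dy": 0.195,"dz": 0.02,"wx": 0,"wy": 0,"wz": -0.16},
  {"dx": -0.028,"dy": 0.24,"dz": 0.02,"wx": 0,"wy": 0,"wz": -0.2},
  {"dx": -0.033,"dy": 0.285,"dz": 0.02,"wx": 0,"wy": 0,"wz": -0.24},
  {"dx": -0.038,"dy": 0.33,"dz": 0.02,"wx": 0,"wy": 0,"wz": -0.28},
])

```text
t: 29.85
eef_pos: [555.3, 6.8, 79.4]
tcp_rot: [-0.002, -0.04, 0.999, 0.0]
force: [1.1, -0.1, -6.4]
grip_width: 43.6
gripper_force: 63.8
```

>>> play_rows([
  {"dx": -0.005,"dy": 0.045,"dz": 0,"wx": 0,"wy": 0,"wz": -0.04},
  {"dx": -0.01,"dy": 0.09,"dz": 0,"wx": 0,"wy": 0,"wz": -0.08},
  {"dx": -0.016,"dy": 0.135,"dz": 0,"wx": 0,"wy": 0,"wz": -0.12},
  {"dx": -0.021,"dy": 0.18,"dz": 0,"wx": 0,"wy": 0,"wz": -0.16},
  {"dx": -0.026,"dy": 0.225,"dz": 0,"wx": 0,"wy": 0,"wz": -0.2},
  {"dx": -0.032,"dy": 0.27,"dz": 0,"wx": 0,"wy": 0,"wz": -0.24},
  {"dx": -0.037,"dy": 0.31,"dz": 0,"wx": 0,"wy": 0,"wz": -0.28},
  {"dx": -0.0405,"dy": 0.34,"dz": 0,"wx": 0,"wy": 0,"wz": -0.28},
])

```text
t: 30.65
eef_pos: [514.5, 346.9, 79.1]
tcp_rot: [-0.002, 0.098, 0.995, -0.0]
force: [0.6, 0.2, -5.3]
grip_width: 43.4
gripper_force: 63.7
```

>>> play_rows([
  {"dx": -0.001,"dy": 0.013,"dz": 0,"wx": 0,"wy": 0,"wz": 0},
  {"dx": -0.001,"dy": 0.0145,"dz": -0.02,"wx": 0,"wy": 0,"wz": 0},
  {"dx": -0.001,"dy": 0.0145,"dz": -0.04,"wx": 0,"wy": 0,"wz": 0},
  {"dx": -0.001,"dy": 0.0145,"dz": -0.05,"wx": 0,"wy": 0,"wz": 0},
  {"dx": -0.001,"dy": 0.0145,"dz": -0.05,"wx": 0,"wy": 0,"wz": 0},
  {"dx": -0.001,"dy": 0.0145,"dz": -0.05,"wx": 0,"wy": 0,"wz": 0},
])

```text
t: 31.25
eef_pos: [516.0, 358.4, 30.6]
tcp_rot: [-0.0, 0.099, 0.995, -0.0]
force: [0.7, 0.0, -5.6]
grip_width: 44.2
gripper_force: 63.7
```

Run:
```python
from seg import *
state()
m,im,d,uv,Q=tool('w22.png')
n,L,st,_=cv2.connectedComponentsWithStats(blue(im))
s=bot.sense();w,x,y,z=s['tcp_rot'];a=np.arctan2(1-2*(x*x+z*z),2*(x*y-w*z))-np.pi/2
A=np.array([[np.cos(a),np.sin(a),0],[-np.sin(a),np.cos(a),0],[0,0,1]])
v,u=np.nonzero(blue(im));P=(atz(m,np.c_[u,v],14)-s['eef_pos'])@A.T
for c in range(-50,50,6):
  j=(abs(P[:,0]-c)<1)&(abs(P[:,1])<50)
  if j.sum()>3: print('blue',c,P[j,1].min().round(1),P[j,1].max().round(1))
print(P[abs(P[:,1])<25][:,0].min())
k=(abs(Q[:,1])<21)&(Q[:,2]>38)&(Q[:,2]<55)&(abs(Q[:,0])<45)
print(cv2.minAreaRect(Q[k][:,:2].astype(np.float32)))
```

```text
t 31.25 tcp [516.  358.4  30.6] handle yaw -11.4 q [ 0.61  0.55 -0.16  0.87  0.    0.81] F [ 0.7  0.  -5.6] w 44.2 gf 63.7
blue -38 -29.7 26.5
blue -32 -30.6 26.8
blue -26 -30.3 27.1
blue -20 -30.5 27.2
-37.09449939451724
((1.2406463623046875, -0.008075714111328125), (41.9805793762207, 70.87793731689453), 89.99156188964844)
```

>>> play_rows([
  {"dx": 0.001,"dy": -0.0014,"dz": -0.005,"wx": 0,"wy": 0,"wz": 0},
  {"dx": 0.001,"dy": -0.0014,"dz": -0.015,"wx": 0,"wy": 0,"wz": 0},
  {"dx": 0.001,"dy": -0.0014,"dz": -0.023,"wx": 0,"wy": 0,"wz": 0},
  {"dx": 0.001,"dy": -0.0014,"dz": -0.03,"wx": 0,"wy": 0,"wz": 0},
  {"dx": 0.001,"dy": -0.0014,"dz": -0.034,"wx": 0,"wy": 0,"wz": 0},
  {"dx": 0.001,"dy": -0.0014,"dz": -0.037,"wx": 0,"wy": 0,"wz": 0},
  {"dx": 0.001,"dy": -0.0014,"dz": -0.039,"wx": 0,"wy": 0,"wz": 0},
  {"dx": 0.001,"dy": -0.0014,"dz": -0.039,"wx": 0,"wy": 0,"wz": 0},
])

```text
t: 32.1
eef_pos: [517.2, 357.6, -8.4]
tcp_rot: [-0.0, 0.099, 0.995, -0.0]
force: [-0.4, -0.0, -5.7]
grip_width: 44.0
gripper_force: 63.8
```

>>> play_rows([
  {"dx": 0,"dy": 0,"dz": -0.001,"wx": 0,"wy": 0,"wz": 0},
  {"dx": 0,"dy": 0,"dz": -0.001,"wx": 0,"wy": 0,"wz": 0},
])

```text
t: 32.3
eef_pos: [517.4, 357.7, -9.1]
tcp_rot: [0.0, 0.099, 0.995, 0.0]
force: [-0.3, 0.6, -5.4]
grip_width: 43.6
gripper_force: 63.9
```

>>> play_rows([
  {"dx": 0,"dy": 0,"dz": -0.001,"wx": 0,"wy": 0,"wz": 0},
  {"dx": 0,"dy": 0,"dz": -0.001,"wx": 0,"wy": 0,"wz": 0},
])

```text
t: 32.5
eef_pos: [517.5, 357.7, -9.6]
tcp_rot: [0.0, 0.099, 0.995, 0.0]
force: [-0.7, 0.0, -2.3]
grip_width: 43.5
gripper_force: 64.3
```

>>> play_rows([
  {"dx": 0,"dy": 0,"dz": -0.001,"wx": 0,"wy": 0,"wz": 0},
  {"dx": 0,"dy": 0,"dz": -0.001,"wx": 0,"wy": 0,"wz": 0},
])

```text
t: 32.7
eef_pos: [517.5, 357.7, -9.6]
tcp_rot: [0.001, 0.099, 0.995, 0.0]
force: [-1.9, -2.6, 5.0]
grip_width: 43.9
gripper_force: 65.5
```

>>> play_rows([
  {"dx": 0,"dy": 0,"dz": 0,"wx": 0,"wy": 0,"wz": 0},
  {"dx": 0,"dy": 0,"dz": 0,"wx": 0,"wy": 0,"wz": 0},
  {"dx": 0,"dy": 0,"dz": 0,"wx": 0,"wy": 0,"wz": 0},
  {"dx": 0,"dy": 0,"dz": 0.01,"wx": 0,"wy": 0,"wz": 0},
  {"dx": 0,"dy": 0,"dz": 0.04,"wx": 0,"wy": 0,"wz": 0},
  {"dx": 0,"dy": 0,"dz": 0.085,"wx": 0,"wy": 0,"wz": 0},
  {"dx": 0,"dy": 0,"dz": 0.13,"wx": 0,"wy": 0,"wz": 0},
  {"dx": 0,"dy": 0,"dz": 0.15,"wx": 0,"wy": 0,"wz": 0},
], jaw=0.35)

```text
t: 33.5
eef_pos: [520.1, 360.2, 144.2]
tcp_rot: [0.003, 0.099, 0.995, 0.004]
force: [-0.5, -0.3, 0.0]
grip_width: 57.6
gripper_force: 0.0
```

>>> play_rows([
  {"dx": -0.02,"dy": -0.04,"dz": 0.02,"wx": 0,"wy": 0,"wz": 0},
  {"dx": -0.04,"dy": -0.08,"dz": 0.04,"wx": 0,"wy": 0,"wz": 0},
  {"dx": -0.06,"dy": -0.12,"dz": 0.06,"wx": 0,"wy": 0,"wz": 0},
  {"dx": -0.08,"dy": -0.14,"dz": 0.08,"wx": 0,"wy": 0,"wz": 0},
  {"dx": -0.08,"dy": -0.14,"dz": 0.08,"wx": 0,"wy": 0,"wz": 0},
  {"dx": -0.08,"dy": -0.14,"dz": 0.08,"wx": 0,"wy": 0,"wz": 0},
])

```text
t: 34.1
eef_pos: [438.5, 218.4, 220.0]
tcp_rot: [0.002, 0.099, 0.995, 0.002]
force: [0.5, 0.5, 0.4]
grip_width: 57.5
gripper_force: 0.0
```

Run:
```python
from seg import *
state()
m,im,d,uv,Q=tool('w23.png')
W=world(m,uv,d[uv[:,1],uv[:,0]])
th=np.radians(-11.4);e=np.array([np.cos(th),np.sin(th)]);f=np.array([-e[1],e[0]])
for n,h,zt,r in(('weight',(461.3,74.8),44,34),('block',(517.5,358.5),39,44)):
    q=np.c_[(W[:,:2]-h)@e,(W[:,:2]-h)@f,W[:,2]]
    k=(np.hypot(q[:,0],q[:,1])<r)&(abs(q[:,2]-zt)<3.5)
    T=q[k];A=np.c_[T[:,:2],np.ones(len(T))];print(n,k.sum(),'plane',np.linalg.lstsq(A,T[:,2],rcond=None)[0].round(3),cv2.minAreaRect(T[:,:2].astype(np.float32)))
it,dt=bot.grab_frame('top');mt=bot.camera_model('top')
fg=(it.max(2)>60);fg[:,:320]=0;fg[:120]=0;fg[300:]=0;fg[:,440:]=0;comps(mt,fg,12,60)
o=cv2.resize(im,None,fx=1.1,fy=1.1);save('w23v.png',o)
```

```text
t 34.1 tcp [438.5 218.4 220. ] handle yaw -11.4 q [ 0.46  0.19 -0.19  1.19  0.    0.66] F [0.5 0.5 0.4] w 57.5 gf 0.0
weight 1357 plane [ 7.0000e-03 -1.0000e-02  4.4553e+01] ((0.02559375762939453, 3.4372100830078125), (52.42520523071289, 52.94701385498047), 58.0681037902832)
block 1859 plane [2.0000e-03 8.0000e-03 3.9157e+01] ((1.4283828735351562, -1.6007308959960938), (71.1993637084961, 45.42373275756836), 0.09312838315963745)
[413 120  16  17 239] c [ 807.2 -315.2] ang -179.8 lo [-24.7 -23.5] hi [26.2 23.6] area 239
[320 123  23  34 664] c [774.5 -41.7] ang 174.9 lo [-52.  -32.8] hi [51.1 35.4] area 664
[397 270  21  19 309] c [ 359.1 -245.3] ang 109.7 lo [-29.6 -25.1] hi [30.8 25.3] area 309
```

View pics/w23v.png

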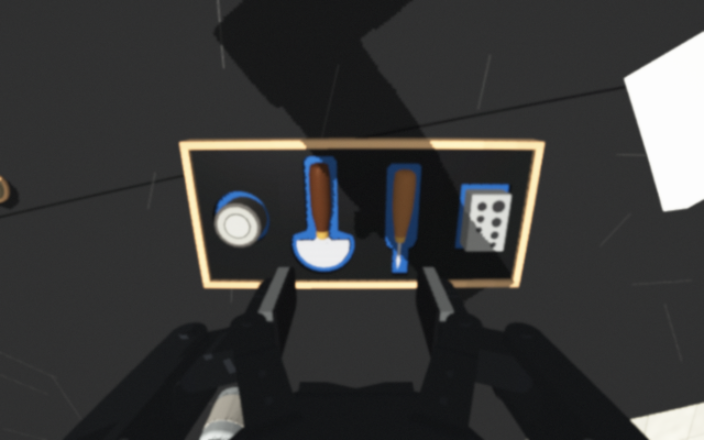

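```bash
python3 -c "
from workcell import bot
print(bot.job_done())"
```

```text
the job is handed in; nothing more can be done
None
```

The awl, half-moon knife, round weight and setting block each lie flat and fully down in their own tray pockets, with the spool and tin left where they stood; the weight settled about 2 mm on release because the fingertips met the foam first. The job is handed in at about 34 s of the 96 s.

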